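# Switch on a battery display light and stand it in its rack

## Robot

A 6-joint arm with a two-finger parallel gripper is mounted at the origin on a cart in front of the work surface, level with it; the furniture and walls round the work are solid. World frame = base frame: x ahead of the robot, y to its left, z up, the work surface at z = 0. Lengths are in mm, angles in rad, forces in N, time in s.
With the tool pointing down it reaches from about 275 to 750 mm from the base axis. Payload 10.2 kg.
Tool frame: the origin (TCP) lies midway between the tips of the shut fingers; the grasp point (between the pads) lies grip_depth behind it (grip_depth is the distance from the TCP to the grasp point, in mm); z points along the fingers, y is the line along which they close (so a half turn about z gives the same grasp; the last joint's range is limited). The gripper opens to 85 mm and grips with 20 to 120 N. Pads are 22 mm wide; open, the fingers measure 114 mm over their backs; the gripper's body (76 mm by 85 mm) begins 54 mm behind the grasp point. The pads swing forward as they close: fully open they stand 13 mm farther back than shut.
Start: joints at [-1.397, 0.313, 1.498, -0, 1.331, -0.223], TCP at [202.884, -484.22, 231.294] pointing down, gripper open.
Joint ranges: [-2.94, 2.94], [-0.97, 2.17], [0.19, 2.56], [-1.23, 4.37], [0.02, 3.11], [-2.88, 2.88]. Speed limits (rad/s): [2.39, 2.39, 3.01, 3.14, 3.14, 3.14].

## Interface

Orientations are given as a unit quaternion [w, x, y, z].
In Python, from rig import * gives the robot as it stands.
- The arm moves only by the tool servo_tool, never from a script. Its argument "commands" is a list of rows, each a list of 3 entries, a list of its own where there are three numbers: the gripper command: -1 is fully open, 1 is shut, values between are in proportion, then the shift along the tool's x, y, z in m, then the turn, a rotation vector about the tool's x, y, z in units of 6 degrees (1.0 is 6 degrees). In form: [[grip, [dx, dy, dz], [ax, ay, az]], ...]. A call has 1 to 10 rows; each row shifts and turns the commanded pose from where the row before left it, along the tool's axes as they then stand; what a row does not reach is not made up. A row lasts 1/12 s, in which the tool goes at most 41.7 mm and 7.16 degrees, less where a joint would pass 70% of its speed; a pose out of reach is approached as far as the arm can. A call is refused whole if a number of a shift passes 0.0417 or a number of a turn 1, either way. A call with a gripper value outside its range is refused whole. The fingers move at their own pace and stop on an object; "squeeze" is the grip in N (left out, the last holds). Time passes only in rows, so rows that do not move let the fingers close. It gives the time, the measured TCP pose, the force, the opening and the grip force at its end, in the units of the state.
- sense(): the state, without advancing time (a new reading comes with each control period).
- capture(name): name is "scene" or "top" or "wrist"; returns a dict with "pixels" (400x640x3 uint8, red, green, blue), "z_map" (400x640 float32, mm along the optical axis (not along the pixel's ray), 0 where there is no reading), "fx", "fy", "cx", "cy" (pixels), "distortion" ([k1, k2, p1, p2, k3] as OpenCV has them; the pictures are not rectified), "rvec" (rotation vector, rad) and "tvec" (3), from world to camera coordinates, as OpenCV has them; the wrist camera has in their place "T_tool_cam" (4x4, takes a point from camera to tool coordinates, whose origin is the TCP and whose axes are the flange's). Camera axes: x right, y down, z forward; pixel columns grow to the right and rows downward; lengths in mm; the calibration is good to about 2 mm. A picture is of the moment at which its call begins: read the wrist's pose just before it.
- finish_job(): hands the job in; it is judged then, once.
The state is a dict: "time_s": time; "joints": joint angles; "dq": joint speeds; "tau": joint torques, N m; "eef_pos": TCP position; "ee_rot": TCP orientation; "force": force on the tool from outside, world axes, zero at the start; "wrist_torque": the same for the moment, N m; "grip_width": opening from 0.0 (shut) to 1.0 (fully open); "grip_force": force on a finger pad.
Only numpy, scipy, OpenCV 4.12 (cv2) and the standard library are available. Lean on these libraries where they do the work, as an engineer would, in place of code of your own. Each camera call takes 0.05 s, during which the arm holds its last target. There are 200 camera calls.

## Task

The round battery light for the chocolate display lies switched off on the counter. Set it down switch side up in the holding nest and let go, slide the small orange switch in its recessed slot fully over to the green dot while it sits in the nest, then take it again and stand it on edge in the slot of the rack, lens facing away from the robot and fully home, and let go. Leave the gift box, the sticker roll and the rubber stamp where they are.

Things in the scene. Friction and masses are not known exactly. Their poses are not given: they have to be found in the camera images.
- puck: Round grey battery light, 62 mm across, 24 mm thick, 0.12 to 0.2 kg, lying on its white lens, switch side up. Origin: centre of the lens face; z points from lens to switch side; x runs along the switch slot towards the green dot (a red dot marks the other end). The slot, in the middle of the switch side, is 48 mm long (x), 20 mm wide (y) and 4 mm deep.
- switch (a joint): Slide switch of the light, m: 0 is off, 0.009 is on (towards the green dot, the light's +x). Takes about 1.2 N to slide and stays where it is left.
- switch_top (a point): Middle of the top of the orange switch (8 mm long in x, 17 mm wide, 3.5 mm high, top 0.5 mm under the light's face), axes as the light's. Off: 8.5 mm along the light's x, leaving the slot open from x = -24 to +4 mm, where one fingertip (up to 24 x 18 mm) fits in to push the switch's end; the other finger then hangs outside the rim, beside the light.
- puck_back (a point): Middle of the light's switch side, 24 mm along z from its origin.
- nest: Fixed holding nest: foot 88 mm across and 8 mm high, column 32 mm thick, cross-shaped seat 40 mm over the counter. Four rubber posts, 6 mm thick and 12 mm above the seat, stand on its diagonals (45 degrees to x and y) 36 mm from the centre: the light sits between them with 2 mm of play. Fingers pass freely at its +-x and +-y sides, also below the seat. Origin: centre of foot on the counter.
- nest_seat (a point): Middle of the nest's seat, 40 mm over the counter; a seated light has its origin here.
- rack: Fixed rack: white foot 90 x 76 mm, 12 mm high (54 mm wide middle: 23 mm) with four steel tines at y = +-12 mm forming a slot 27.5 mm wide that leans 20 degrees, its top towards the rack's +x (away from the robot). Robot-side tines 30 mm, far tines 52 mm long; the light's rim rests on two bars 30 mm over the counter. Fingers pass freely beyond y = +-28 mm. Origin: centre of foot on the counter.
- rack_lens (a point): Where the centre of the light's lens face (its origin) lies when it stands home, leaning on the far tines: 22.6 mm along x, 51.8 mm up from the rack's origin. Axes as the rack's.
- rack_back (a point): Where the centre of the light's switch side lies when home: 0 mm along x, 60.0 mm up from the rack's origin. From rack_lens to rack_back is then the light's z axis: towards the robot, 20 degrees up. The light goes in along the slot, moving in its own plane: down and, leaning 20 degrees, towards the rack's -x.
- gift: Bystander: small dark brown gift box 66 x 66 x 34 mm, origin in the centre of its underside.
- roll: Bystander: white sticker roll 68 mm across, 30 mm high, lying flat, origin in the centre of its underside.
- stamp: Bystander: rubber stamp with red handle, 26 x 40 x 59 mm, standing, origin in the centre of its underside.

How it is judged (in metres and radians):
On the way, in this order (a step that is already met when the one before it is completed fails the run):
1. the light sits flat in the nest, switch side up and off, and the fingers have let go of it (distance between puck and nest_seat below 0.005 m and angle between puck's own z axis and vertical below 0.12 rad and value of joint switch below 0.004 m and contact force between the fingers and puck below 0.1 N), for 0.2 s.
2. the switch is slid over to on while the light sits in the nest (distance between puck and nest_seat below 0.005 m and angle between puck's own z axis and vertical below 0.12 rad and value of joint switch above 0.0075 m), for 0.2 s.
At the end, for the whole second after the job is handed in: The light is switched on (joint over 7.5 mm), stands at rest in the rack's slot on its bars, with the centres of its lens face and of its switch side each within 9 mm of their home points (so the lens faces away from the robot), and is released (value of joint switch above 0.0075 m and distance between puck and rack_lens below 0.009 m and distance between puck_back and rack_back below 0.009 m and contact force between puck and rack above 0.1 N and linear speed of puck below 0.02 m/s and angular speed of puck below 0.2 rad/s); the robot touches nothing.
It fails at once if a bystander (gift box, sticker roll, rubber stamp) is pushed more than 15 mm from its place (distance of any of gift, roll, stamp from where it was at the start of the episode above 0.015 m).
It also fails if it takes over 67 s, if anything falls off the work surface, if the arm or the gripper's body presses on something with over 40 N, if the wrist force passes 120 N, or if a joint passes its speed limit or range.

## Working session

There is one attempt and no reset: what is moved stays moved. The work goes in short steps, Python scripts to look and compute and a tool call to move; the robot and the scene stay as the last step left them, time stands still between calls to the robot, and variables do not carry over. Pictures are saved under pics/ and viewed, at most 10 in all, crops included, and the job is handed in when it is done.

Besides the shell and the picture viewer there is one more tool, called after "Call:" by a JSON object that holds its "op" and its "data", one argument or row to a line. servo_tool: Moves the arm, as the interface text tells. Its arguments: {"type":"object","properties":{"commands":{"type":"array"},"squeeze":{"type":"number"}},"required":["commands"]}

```bash
ls; mkdir -p pics; python3 - <<'E'
from rig import *
import cv2, numpy as np, pickle
s=sense(); print(s)
d={}
for n in("scene","top","wrist"):
    c=capture(n); d[n]=c
    print(n,{k:v for k,v in c.items() if k not in("pixels","z_map")})
    cv2.imwrite(f"pics/{n}0.png",c["pixels"][:,:,::-1])
pickle.dump((s,d),open("d0.pkl","wb"))
E
```

```text
pics
{'time_s': 0.0, 'joints': array([-1.39736563e+00,  3.13440445e-01,  1.49843594e+00,  9.71218291e-06,
        1.33097730e+00, -2.23392402e-01]), 'dq': array([ 0.00024304,  0.00067336, -0.00178679, -0.00120996, -0.00067897,
        0.00104486]), 'tau': array([-2.07663043e-04, -4.12269366e+01, -2.59740633e+01, -1.53828400e-04,
        4.22295125e-03, -7.17719047e-06]), 'eef_pos': array([ 202.85777152, -483.95312292,  230.74038777]), 'ee_rot': array([-6.30202862e-04,  9.80380951e-01,  1.97111120e-01,  2.04641397e-05]), 'force': array([-0.24159253,  0.2519458 , -0.57084157]), 'wrist_torque': array([ 0.03422137, -0.00102676,  0.03941336]), 'grip_force': 0.0, 'grip_width': 1.004561606871658}
scene {'fx': 452.7692983945489, 'fy': 452.7692983945489, 'cx': 315.98911225358523, 'cy': 199.2438557607817, 'distortion': array([-0.05613942,  0.        ,  0.        ,  0.        ,  0.        ]), 'rvec': array([ 0.92197389, -2.29766206,  1.24767753]), 'tvec': array([ 386.21992863,  227.19425036, 1072.68410202])}
top {'fx': 460.20707779954375, 'fy': 460.20707779954375, 'cx': 319.837151302559, 'cy': 193.69970185639698, 'distortion': array([-0.07765106,  0.        ,  0.        ,  0.        ,  0.        ]), 'rvec': array([ 2.15895711, -2.21543886,  0.05689111]), 'tvec': array([  32.15123659,  504.95313885, 1296.71125662])}
wrist {'fx': 319.3433043618253, 'fy': 319.3433043618253, 'cx': 317.42410898364216, 'cy': 197.04064886092988, 'distortion': array([0.01803034, 0.        , 0.        , 0.        , 0.        ]), 'T_tool_cam': array([[-1.58321640e-06, -9.46334454e-01, -3.23188957e-01,
         8.37698607e+01],
       [ 9.99999936e-01,  1.13779244e-04, -3.38057452e-04,
        -8.03427558e-01],
       [ 3.56687609e-04, -3.23188937e-01,  9.46334393e-01,
        -1.44328785e+02],
       [ 0.00000000e+00,  0.00000000e+00,  0.00000000e+00,
         1.00000000e+00]])}
```

View pics/top0.png

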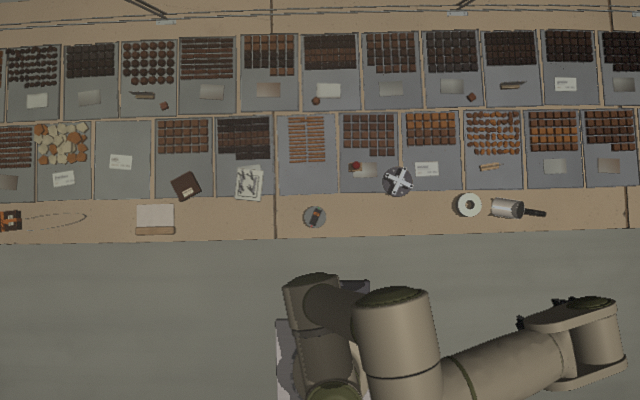

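View pics/scene0.png

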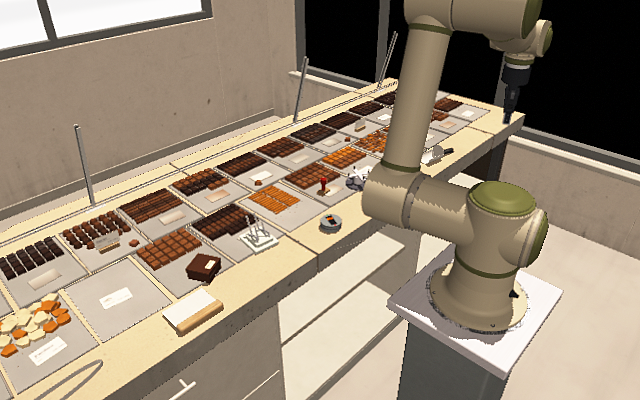

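The top view shows the puck at (314,217), the nest at (398,180), the rack at (248,183), the stamp at (355,167), the gift at (185,186) and the roll at (467,205). The scene view shows the puck at (331,223) and the rack at (258,237).

```bash
cat > h.py <<'E'
import cv2, numpy as np
from scipy.spatial.transform import Rotation as R
def pose(s):
    T=np.eye(4); w,x,y,z=s["ee_rot"]; T[:3,:3]=R.from_quat([x,y,z,w]).as_matrix(); T[:3,3]=s["eef_pos"]; return T
def camT(c,s=None):   # world <- camera
    if "T_tool_cam" in c: return pose(s)@c["T_tool_cam"]
    T=np.eye(4); T[:3,:3]=cv2.Rodrigues(c["rvec"])[0]; T[:3,3]=c["tvec"]; return np.linalg.inv(T)
def K(c): return np.array([[c["fx"],0,c["cx"]],[0,c["fy"],c["cy"]],[0,0,1.]])
def rays(c,uv,s=None):
    p=cv2.undistortPoints(np.float64(uv).reshape(-1,1,2),K(c),c["distortion"]).reshape(-1,2)
    T=camT(c,s); return T[:3,3],np.c_[p,np.ones(len(p))]@T[:3,:3].T
def onplane(c,uv,z,s=None):
    o,d=rays(c,uv,s); return o+d*((z-o[2])/d[:,2])[:,None]
def cloud(c,mask,s=None):
    v,u=np.nonzero(mask&(c["z_map"]>0)); o,d=rays(c,np.c_[u,v],s)
    return o+d*c["z_map"][v,u][:,None]
def twoview(l):       # [(o,d),...] closest point
    A=0;b=0
    for o,d in l:
        d=d.ravel()/np.linalg.norm(d); P=np.eye(3)-np.outer(d,d); A=A+P;b=b+P@o
    return np.linalg.solve(A,b)
E
python3 - <<'E'
from h import *; import pickle
s,d=pickle.load(open("d0.pkl","rb")); t=d["top"]
for n,uv,z in(("puck",(314,217),24),("nest",(398,180),40),("rack",(248,183),20),("stamp",(355,167),50),("gift",(185,186),34),("roll",(467,205),30)):
    print(n,onplane(t,[uv],z)[0].round(1), t["z_map"][uv[1],uv[0]])
    m=np.zeros((400,640),bool); m[uv[1]-16:uv[1]+17,uv[0]-16:uv[0]+17]=1
    P=cloud(t,m); print("  z pct",np.percentile(P[:,2],[2,10,50,80,95,99]).round(1))
# orange switch
x=t["pixels"]; hsv=cv2.cvtColor(x[200:235,295:335],cv2.COLOR_RGB2HSV)
m=(hsv[...,1]>150)&(hsv[...,2]>120); v,u=np.nonzero(m)
for a,b in zip(u,v): print((a+295,b+200),hsv[b,a],end=" ")
cv2.imwrite("pics/topcrop.png",cv2.resize(x[150:235,215:435,::-1],None,fx=3.6,fy=3.6,interpolation=cv2.INTER_CUBIC))
E
```

```text
puck [439.6  37.2  24. ] 1302.7427
  z pct [-5.6 -3.1  1.6 22.4 25.8 28.2]
nest [ 536.9 -201.2   40. ] 1282.8965
  z pct [-3.3 -0.6  7.4 37.1 42.5 47.2]
rack [541.2 223.2  20. ] 1305.9839
  z pct [-2.6  0.2 12.7 23.9 37.9 65.8]
stamp [575.4 -80.9  50. ] 1269.4497
  z pct [-3.9 -1.8  2.3  5.7 36.3 57.9]
gift [536.4 401.1  34. ] 1301.6298
  z pct [-4.2 -1.6 26.9 34.5 37.2 39.5]
roll [ 461.8 -396.5   30. ] 1323.6887
  z pct [-4.6 -2.2  3.4 29.5 32.9 34.6]
(np.int64(314), np.int64(212)) [ 11 165 136] (np.int64(315), np.int64(212)) [ 13 165 136] (np.int64(314), np.int64(213)) [ 12 163 141] (np.int64(315), np.int64(213)) [ 12 155 127] (np.int64(318), np.int64(214)) [ 14 153 128] (np.int64(318), np.int64(215)) [ 14 154 136]
```

View pics/topcrop.png

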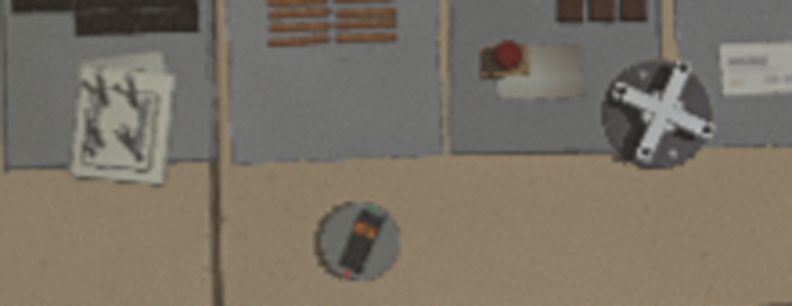

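```bash
python3 -c "
import rig;print([n for n in dir(rig) if n[0]!='_']);print(getattr(rig,'grip_depth',None))"
```

```text
['PlanningError', 'capture', 'finish_job', 'grip_depth', 'sense']
18.700000000000003
```

Call:
{"op": "servo_tool", "data": {
  "commands": [
    [-1, [0.03, -0.0278, 0], [0, 0, 0]],
    [-1, [0.03, -0.0278, 0], [0, 0, 0]],
    [-1, [0.03, -0.0278, 0], [0, 0, 0]],
    [-1, [0.03, -0.0278, 0], [0, 0, 0]],
    [-1, [0.03, -0.0278, 0], [0, 0, 0]],
    [-1, [0.03, -0.0278, 0], [0, 0, 0]],
    [-1, [0.03, -0.0278, 0], [0, 0, 0]],
    [-1, [0.03, -0.0278, 0], [0, 0, 0]],
    [-1, [0.03, -0.0278, 0], [0, 0, 0]],
    [-1, [0.03, -0.0278, 0], [0, 0, 0]]
  ]
}}

```text
time_s: 0.98
eef_pos: [372.4, -109.9, 231.4]
ee_rot: [0.0, 0.98, 0.197, 0.0]
force: [0.8, -0.7, 0.0]
grip_width: 1.003
grip_force: 0.0
```

```bash
python3 - <<'E'
from rig import *
import cv2,pickle
s=sense(); c=capture("wrist"); pickle.dump((s,c),open("w1.pkl","wb")); cv2.imwrite("pics/w1.png",c["pixels"][:,:,::-1])
print(s["joints"].round(4),s["eef_pos"].round(1))
E
```

```text
[-0.5912  0.0036  1.8638  0.      1.2738  0.5832] [ 372.4 -109.9  231.4]
```

Call:
{"op": "servo_tool", "data": {
  "commands": [
    [-1, [0.03, -0.0278, 0], [0, 0, 0]],
    [-1, [0.03, -0.0278, 0], [0, 0, 0]],
    [-1, [0.03, -0.0278, 0], [0, 0, 0]],
    [-1, [0.03, -0.0278, 0], [0, 0, 0]],
    [-1, [0, 0, 0], [0, 0, 1]],
    [-1, [0, 0, 0], [0, 0, 1]],
    [-1, [0, 0, 0], [0, 0, 1]],
    [-1, [0, 0, 0], [0, 0, 1]],
    [-1, [0, 0, 0], [0, 0, 1]],
    [-1, [0, 0, 0], [0, 0, 1]]
  ]
}}

```text
time_s: 1.87
eef_pos: [439.7, 37.1, 231.1]
ee_rot: [-0.0, 0.993, -0.118, -0.0]
force: [-0.3, -0.3, -0.6]
grip_width: 0.998
grip_force: 0.0
```

Call:
{"op": "servo_tool", "data": {
  "commands": [
    [-1, [0, 0, 0], [0, 0, 1]],
    [-1, [0, 0, 0], [0, 0, 0.3]],
    [-1, [0, 0, 0], [0, 0, 0]]
  ]
}}

```text
time_s: 2.12
eef_pos: [439.7, 37.0, 231.1]
ee_rot: [-0.0, 0.983, -0.183, -0.0]
force: [0.4, 0.7, -0.0]
grip_width: 0.998
grip_force: 0.0
```

```bash
python3 - <<'E'
from rig import *
import cv2,pickle
s=sense(); c=capture("wrist"); pickle.dump((s,c),open("w2.pkl","wb")); cv2.imwrite("pics/w2.png",c["pixels"][:,:,::-1])
print(s["joints"].round(4),s["eef_pos"].round(1))
E
```

```text
[-0.1827  0.1273  1.7313  0.      1.2834  1.7568] [439.7  37.  231.1]
```

View pics/w2.png

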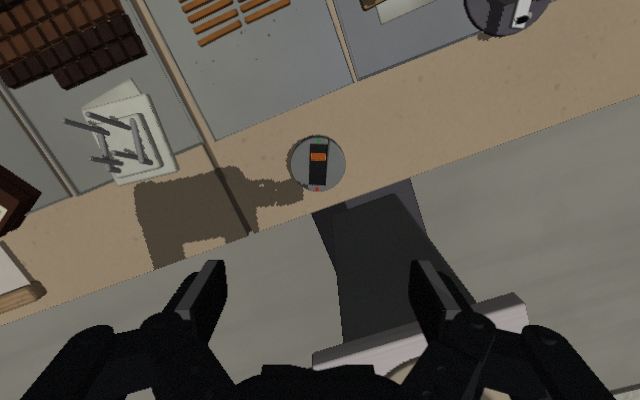

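The wrist view shows the puck at (317,163), green dot up, so tool x is nearly along the slot. The rack is at (130,135) and part of the nest at (510,10).

```bash
cat > m.py <<'E'
from h import *; import pickle
from scipy.optimize import least_squares
s1,c1=pickle.load(open("w1.pkl","rb"));s2,c2=pickle.load(open("w2.pkl","rb"));s0,d=pickle.load(open("d0.pkl","rb"));t=d["top"]
views=[("top",t,None),("w1",c1,s1),("w2",c2,s2)]
def pix(c,s,p):
    T=np.linalg.inv(camT(c,s)); return cv2.projectPoints(np.float64([p]),cv2.Rodrigues(T[:3,:3])[0],T[:3,3],K(c),c["distortion"])[0].ravel()
def full(c,s):
    return cloud(c,np.ones((400,640),bool),s)
if __name__=="__main__":
    sw=[]
    for n,c,s in views:
        u,v=pix(c,s,(440,37,24)).astype(int); print(n,u,v)
        hsv=cv2.cvtColor(c["pixels"],cv2.COLOR_RGB2HSV).astype(int); H,S,V=[hsv[...,i] for i in range(3)]
        yy,xx=np.mgrid[:400,:640]; near=np.hypot(xx-u,yy-v)<(16 if n=="top" else 36)
        for nm,m,z in(("orange",(H>5)&(H<18)&(S>140)&(V>110),23.5),("green",(H>50)&(H<85)&(S>70),24),("red",((H<5)|(H>174))&(S>120),24)):
            m=m&near
            if m.sum()<2: continue
            q=np.argwhere(m).mean(0)[::-1]; print("  ",nm,m.sum(),q.round(1),onplane(c,[q],z,s)[0].round(1))
            if nm=="orange" and n!="top": sw.append(rays(c,[q],s))
        P=full(c,s); P=P[(np.hypot(P[:,0]-440,P[:,1]-37)<60)&(P[:,2]>15)&(P[:,2]<60)]
        if len(P): print("   puck circ",cv2.minEnclosingCircle(P[:,:2].astype(np.float32)),np.median(P[:,2]).round(1))
        P=full(c,s); P=P[(np.hypot(P[:,0]-537,P[:,1]+201)<60)]
        for lo,hi in((4,14),(34,70)):
            Q=P[(P[:,2]>lo)&(P[:,2]<hi)]
            if len(Q)>20: print("   nest",lo,len(Q),cv2.minAreaRect(Q[:,:2].astype(np.float32)),cv2.minEnclosingCircle(Q[:,:2].astype(np.float32)),np.median(Q[:,2]).round(1))
        P=full(c,s); P=P[(np.hypot(P[:,0]-541,P[:,1]-223)<75)]
        for lo,hi in((7,16),(18,28),(7,28)):
            Q=P[(P[:,2]>lo)&(P[:,2]<hi)]
            if len(Q)>20: print("   rack",lo,len(Q),cv2.minAreaRect(Q[:,:2].astype(np.float32)),np.median(Q[:,2]).round(1))
    print("switch two views",twoview(sw))
    J=np.array([[.3134,1.4984],[.0036,1.8638],[.1273,1.7313]]); E=np.array([[202.9,-484,230.7],[372.4,-109.9,231.4],[439.7,37,231.1]])
    r=np.hypot(E[:,0],E[:,1]); q1=np.array([-1.397,-.5912,-.1827]); off=r*np.sin(np.arctan2(E[:,1],E[:,0])-q1); print("off",off); rr=np.sqrt(r**2-off**2)
    A=[];b=[]
    for (a,e),R_,Z in zip(J,rr,E[:,2]): A+=[[np.sin(a),np.sin(a+e),1*0],[np.cos(a),np.cos(a+e),1]]; b+=[R_,Z]
    print(np.linalg.lstsq(np.array(A),np.array(b),rcond=None))
E
python3 m.py; python3 - <<'E'
import cv2
i=cv2.imread('pics/w2.png')[70:200,50:190]; j=cv2.imread('pics/w1.png')
import numpy as np
cv2.imwrite('pics/v3.png',np.hstack([cv2.resize(i,None,fx=2.4,fy=2.4*400/312,interpolation=2)[:400,:330],cv2.resize(j,(460,288)).repeat(1,0) if 0 else np.vstack([cv2.resize(j,(460,288)),np.zeros((112,460,3),np.uint8)])]))
E
```

```text
top 314 216
   orange 8 [315.9 213.4] [449.7  31.7  23.5]
   puck circ ((441.3998718261719, 36.06211471557617), 30.909244537353516) 22.9
   nest 4 510 ((540.2791748046875, -200.65457153320312), (112.31170654296875, 115.96174621582031), 22.25890350341797) ((537.8690185546875, -201.48373413085938), 59.15791702270508) 7.5
   nest 34 254 ((536.7073364257812, -202.9635009765625), (65.97502136230469, 66.36610412597656), 18.910043716430664) ((536.8689575195312, -203.15087890625), 42.70478057861328) 40.3
   rack 7 406 ((541.3946533203125, 224.5940399169922), (141.7880096435547, 132.6400146484375), 54.16727828979492) 11.2
   rack 18 287 ((535.7326049804688, 224.89706420898438), (63.29054641723633, 74.55926513671875), 82.92164611816406) 22.9
   rack 7 725 ((541.3946533203125, 224.5940399169922), (141.7880096435547, 132.6400146484375), 54.16727828979492) 14.5
w1 208 50
   orange 133 [214.7  41.1] [450.   34.2  23.5]
   green 22 [225.1  28.5] [464.7  27.9  24. ]
   red 20 [190.9  69. ] [415.9  49.   24. ]
   puck circ ((441.2093200683594, 36.89716720581055), 31.573970794677734) 25.3
   nest 4 41
[... 847 characters left out ...]
1198120117), 64.9160385131836) ((508.98004150390625, -188.15048217773438), 12.835122108459473) 41.4
   rack 7 2731 ((545.8646240234375, 208.09371948242188), (125.37879943847656, 129.19879150390625), 69.15767669677734) 13.4
   rack 18 2056 ((535.5009765625, 225.7538604736328), (54.79180908203125, 61.86353302001953), 81.99946594238281) 24.6
   rack 7 4843 ((545.8646240234375, 208.09371948242188), (125.37879943847656, 129.19879150390625), 69.15767669677734) 14.5
switch two views [450.19471065  33.44272794  25.36022238]
off [116.14879377 116.31308443 116.27122339]
(array([ 445.26913049,  385.44365256, -101.0846828 ]), array([0.37417621]), np.int32(3), array([2.48358865, 1.67589646, 0.15217909]))
```

View pics/v3.png

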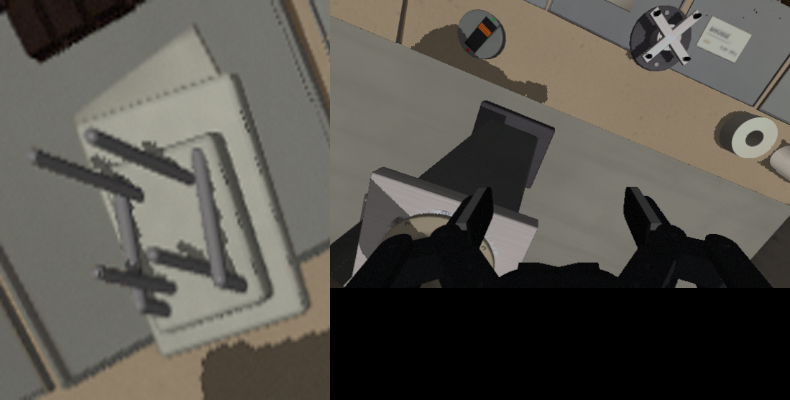

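Call:
{"op": "servo_tool", "data": {
  "commands": [
    [-1, [0, 0, 0], [0, 1, 0]],
    [-1, [0, 0, 0], [0, 1, 0]],
    [-1, [0, 0, 0], [0, 1, 0]],
    [-1, [0, 0, 0], [0, 0, 0]]
  ]
}}

```text
time_s: 2.5
eef_pos: [437.9, 37.9, 230.7]
ee_rot: [0.029, 0.971, -0.179, 0.155]
force: [-0.0, -0.7, 0.4]
grip_width: 0.999
grip_force: 0.0
```

```bash
python3 - <<'E'
from rig import *
from h import *
import pickle
s=sense(); c=capture("wrist"); pickle.dump((s,c),open("w3.pkl","wb")); q=s["joints"]; T=pose(s)
print(q.round(4),T.round(3))
# wrist point from joints, planar: r=445.27 s2+385.44 s23 ; z=h+...
r=445.27*np.sin(q[1])+385.44*np.sin(q[1]+q[2]); zz=445.27*np.cos(q[1])+385.44*np.cos(q[1]+q[2])
f=np.array([np.cos(q[0]),np.sin(q[0]),0]); l=np.array([-np.sin(q[0]),np.cos(q[0]),0])
W=r*f+116.25*l+np.array([0,0,zz-101.08])   # + L in z
# TCP = W+L*ez + L*toolz
a=T[:3,2]+[0,0,1]; print("L",a@(T[:3,3]-W)/(a@a), T[:3,3]-W, a)
E
```

```text
[-0.1394 -0.0271  1.9308 -0.0876  0.9311  1.8377] [[ 8.88000e-01 -3.57000e-01  2.90000e-01  4.37939e+02]
 [-3.39000e-01 -9.34000e-01 -1.12000e-01  3.78910e+01]
 [ 3.11000e-01  1.00000e-03 -9.50000e-01  2.30669e+02]
 [ 0.00000e+00  0.00000e+00  0.00000e+00  1.00000e+00]]
L 251.6413074043675 [ 72.98313145 -28.28400776  12.58149738] [ 0.29039158 -0.11161932  0.04962436]
```

```bash
cat > ik.py <<'E'
from h import *
L,H,O,A2,A3=251.6,150.5,116.25,445.27,385.44
def fk(q):
    f=np.array([np.cos(q[0]),np.sin(q[0]),0]); l=np.array([-f[1],f[0],0])
    W=(A2*np.sin(q[1])+A3*np.sin(q[1]+q[2]))*f+O*l+[0,0,H+A2*np.cos(q[1])+A3*np.cos(q[1]+q[2])]
    Rm=R.from_euler("ZYZYZ",[q[0],q[1]+q[2],q[3],q[4],q[5]+np.pi/2]).as_matrix()
    return W+L*Rm[:,2],Rm
LO=np.array([-2.94,-.97,.19,-1.23,.02,-2.88]);HI=np.array([2.94,2.17,2.56,4.37,3.11,2.88])
def ik(p,Rm):
    W=p-L*Rm[:,2]; r=np.hypot(W[0],W[1]); 
    q1=np.arctan2(W[1],W[0])-np.arcsin(O/r); rr=np.sqrt(r*r-O*O); z=W[2]-H; d=np.hypot(rr,z)
    if d>A2+A3: return []
    q3=np.pi-np.arccos((A2**2+A3**2-d*d)/(2*A2*A3)); q2=np.pi/2-np.arctan2(z,rr)-np.arccos((A2**2+d*d-A3**2)/(2*A2*d))
    M=R.from_euler("ZY",[q1,q2+q3]).as_matrix().T@Rm
    e=R.from_matrix(M).as_euler("ZYZ"); out=[]
    for q4,q5,q6 in((e[0],e[1],e[2]),(e[0]+np.pi,-e[1],e[2]+np.pi)):
        q=np.array([q1,q2,q3,q4,q5,q6-np.pi/2])
        for i in(3,5):
            q[i]=(q[i]-(LO[i]+HI[i])/2+np.pi)%(2*np.pi)-np.pi+(LO[i]+HI[i])/2
        if (q>=LO).all() and (q<=HI).all(): out.append(q)
    return out
def frame(z,y):  # tool rotation with z axis and y axis
    z=z/np.linalg.norm(z); y=y-z*(y@z); y/=np.linalg.norm(y); return np.c_[np.cross(y,z),y,z]
E
python3 - <<'E'
from ik import *; import pickle
s,c=pickle.load(open("w3.pkl","rb")); print(fk(s["joints"])); print(ik(s["eef_pos"],pose(s)[:3,:3]))
dg=np.deg2rad
ez=np.array([0,0,1.])
rx=np.array([np.cos(dg(-8)),np.sin(dg(-8)),0]); ry=np.cross(ez,rx); ro=np.array([535.5,225.8,0])
zp=-np.cos(dg(20))*rx+np.sin(dg(20))*ez; down=-np.sin(dg(20))*rx-np.cos(dg(20))*ez
for tau in range(0,100,10):
    t=dg(tau); tz=-zp*np.cos(t)+down*np.sin(t)
    for up in (0,70):
      g=ro+11.3*rx+56*ez-down*up
      for sg in(1,-1):
        for q in ik(g+18.7*tz,frame(tz,sg*ry)): print("rack",tau,up,sg,q.round(2))
    for k in range(4):
        a=dg(19.3+90*k); e=np.array([np.cos(a),np.sin(a),0]); tz=-ez*np.cos(t)+e*np.sin(t)
        for sg in(1,-1):
            # grip axis: cross(e, ez) maps to ry when e->down, -zp
            y=np.cross(e,ez)*(1 if np.cross(down,zp)@ry>0 else -1)*sg
            for q in ik(np.array([536.4,-201.5,52])+18.7*tz,frame(tz,y)): print("  nest",tau,"tipdir",19+90*k,sg,q.round(2))
E
```

```text
Traceback (most recent call last):
  File "ik.py", line 6, in fk
    Rm=R.from_euler("ZYZYZ",[q[0],q[1]+q[2],q[3],q[4],q[5]+np.pi/2]).as_matrix()
       ~~~~~~~~~~~~^^^^^^^^^^^^^^^^^^^^^^^^^^^^^^^^^^^^^^^^^^^^^^^^^
  File "scipy/spatial/transform/_rotation.pyx", line 1413, in scipy.spatial.transform._rotation.Rotation.from_euler
ValueError: Expected axis specification to be a non-empty string of upto 3 characters, got ZYZYZ
```

```bash
sed -i 's/Rm=R.from_euler("ZYZYZ",.*/Rm=(R.from_euler("ZY",[q[0],q[1]+q[2]])*R.from_euler("ZYZ",[q[3],q[4],q[5]+np.pi\/2])).as_matrix()/' ik.py
cat > plan.py <<'E'
from ik import *; import pickle
s,c=pickle.load(open("w3.pkl","rb")); print(fk(s["joints"])); print(ik(s["eef_pos"],pose(s)[:3,:3]))
dg=np.deg2rad
ez=np.array([0,0,1.])
rx=np.array([np.cos(dg(-8)),np.sin(dg(-8)),0]); ry=np.cross(ez,rx); ro=np.array([535.5,225.8,0])
zp=-np.cos(dg(20))*rx+np.sin(dg(20))*ez; down=-np.sin(dg(20))*rx-np.cos(dg(20))*ez
for tau in range(0,91,15):
    t=dg(tau); tz=-zp*np.cos(t)+down*np.sin(t)
    for up in (0,):
      g=ro+11.3*rx+56*ez-down*up
      for sg in(1,-1):
        for q in ik(g+18.7*tz,frame(tz,sg*ry)): print("rack",tau,up,sg,q.round(2))
    for k in range(4):
        a=dg(19.3+90*k); e=np.array([np.cos(a),np.sin(a),0]); tz=-ez*np.cos(t)+e*np.sin(t)
        for sg in(1,-1):
            y=np.cross(e,ez)*(1 if np.cross(down,zp)@ry>0 else -1)*sg
            for q in ik(np.array([536.4,-201.5,52])+18.7*tz,frame(tz,y)): print("  nest",tau,"tipdir",19+90*k,sg,q.round(2))
E
python3 plan.py
```

```text
(array([438.01836945,  38.09204634, 230.55332563]), array([[ 8.87853645e-01, -3.56915450e-01,  2.90391576e-01],
       [-3.39013560e-01, -9.34136464e-01, -1.11619324e-01],
       [ 3.11104021e-01,  6.54941924e-04, -9.50375641e-01]]))
[array([-0.14001312, -0.02746503,  1.93078294, -0.08734784,  0.93135012,
        1.83694647])]
rack 0 0 1 [0.37 0.67 2.14 3.75 0.94 1.37]
rack 0 0 -1 [ 0.37  0.67  2.14  3.75  0.94 -1.77]
  nest 0 tipdir 19 1 [-0.56  0.6   1.61  0.    0.93  0.67]
  nest 0 tipdir 19 -1 [-0.56  0.6   1.61  0.    0.93 -2.47]
  nest 0 tipdir 109 1 [-0.56  0.6   1.61  0.    0.93 -0.9 ]
  nest 0 tipdir 109 -1 [-0.56  0.6   1.61  0.    0.93  2.24]
  nest 0 tipdir 199 1 [-0.56  0.6   1.61  0.    0.93 -2.47]
  nest 0 tipdir 199 -1 [-0.56  0.6   1.61  0.    0.93  0.67]
  nest 0 tipdir 289 1 [-0.56  0.6   1.61  0.    0.93  2.24]
  nest 0 tipdir 289 -1 [-0.56  0.6   1.61  0.    0.93 -0.9 ]
rack 15 0 1 [0.34 0.56 2.08 3.95 0.55 1.13]
rack 15 0 -1 [ 0.34  0.56  2.08  3.95  0.55 -2.01]
  nest 15 tipdir 19 1 [-0.65  0.54  1.76  0.33  0.73  0.34]
  nest 15 tipdir 19 -1 [-0.65  0.54  1.76
[... 2162 characters left out ...]
75 tipdir 289 1 [-0.23  0.76  2.01  4.26  1.13 -1.91]
  nest 75 tipdir 289 -1 [-0.23  0.76  2.01  4.26  1.13  1.23]
rack 90 0 1 [ 0.15  0.79  1.3   0.1   1.39 -1.31]
rack 90 0 -1 [0.15 0.79 1.3  0.1  1.39 1.83]
  nest 90 tipdir 19 1 [-1.    0.88  2.1   1.8   1.53 -1.42]
  nest 90 tipdir 19 -1 [-1.    0.88  2.1   1.8   1.53  1.72]
  nest 90 tipdir 109 1 [-0.76  1.27  0.94  0.71  2.37 -1.02]
  nest 90 tipdir 109 -1 [-0.76  1.27  0.94  0.71  2.37  2.12]
  nest 90 tipdir 199 1 [-0.32  1.33  0.81 -0.96  2.31 -2.33]
  nest 90 tipdir 199 -1 [-0.32  1.33  0.81 -0.96  2.31  0.81]
  nest 90 tipdir 289 1 [-0.22  0.9   1.99  4.17  1.44 -1.78]
  nest 90 tipdir 289 -1 [-0.22  0.9   1.99  4.17  1.44  1.36]
```

Call:
{"op": "servo_tool", "data": {
  "commands": [
    [-1, [0, 0, 0], [0, -1, 0]],
    [-1, [0, 0, 0], [0, -1, 0]],
    [-1, [0, 0, 0], [0, -1, 0]],
    [-1, [0.001, 0, 0.03], [0, 0, 0.4]],
    [-1, [0, 0, 0.04], [0, 0, 0]],
    [-1, [0, 0, 0.04], [0, 0, 0]],
    [-1, [0, 0, 0.04], [0, 0, 0]],
    [-1, [0, 0, 0.03], [0, 0, 0]],
    [-1, [0, 0, 0], [0, 0, 0]]
  ]
}}

```text
time_s: 3.3
eef_pos: [438.3, 36.8, 46.7]
ee_rot: [-0.0, 0.979, -0.203, -0.006]
force: [-1.2, 0.2, -1.0]
grip_width: 0.999
grip_force: 0.0
```

```bash
python3 - <<'E'
from rig import *
from h import *
s=sense(); c=capture("wrist"); T=pose(s); cv2.imwrite("pics/w4.png",c["pixels"][:,:,::-1])
hsv=cv2.cvtColor(c["pixels"],cv2.COLOR_RGB2HSV).astype(int); H,S,V=[hsv[...,i] for i in range(3)]
P=[]
for nm,m,z in(("orange",(H>5)&(H<18)&(S>140)&(V>110),23.5),("green",(H>50)&(H<85)&(S>70),24),("red",((H<5)|(H>174))&(S>120),24)):
    m[:, :200]=0; m[:,440:]=0
    q=np.argwhere(m).mean(0)[::-1]; p=onplane(c,[q],z,s)[0]; print(nm,m.sum(),q.round(),p.round(1),(T[:3,:3].T@(p-T[:3,3])).round(1))
print(s["eef_pos"],T[:3,0])
E
```

```text
orange 323 [316. 220.] [449.5  33.8  23.5] [11.8 -1.7 23. ]
green 945 [317. 333.] [376.6  65.2  24. ] [-67.6  -1.5  23.5]
red 99 [317. 284.] [411.   50.1  24. ] [-30.1  -1.3  23. ]
[438.29202718  36.82161687  46.6729442 ] [ 0.91723471 -0.3981718  -0.01181961]
```

View pics/w4.png

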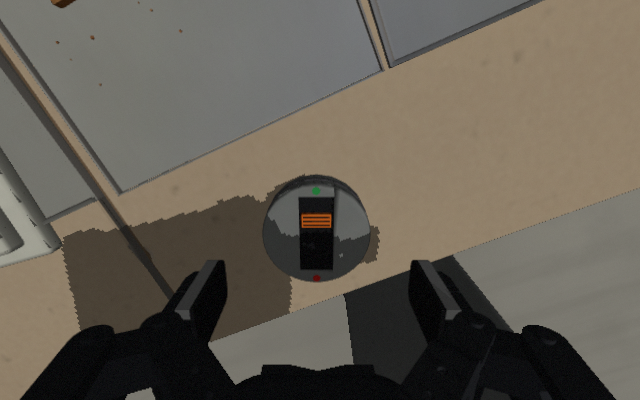

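The wrist view shows the puck centred at (316,228), with the slot in line with tool x and the fingers open on either side. I'll go down and grip.

Call:
{"op": "servo_tool", "data": {
  "commands": [
    [-1, [0.003, -0.001, 0.03], [0, 0, 0]],
    [-1, [0, 0, 0.019], [0, 0, 0]],
    [-1, [0, 0, 0], [0, 0, 0]],
    [1, [0, 0, 0], [0, 0, 0]],
    [1, [0, 0, 0], [0, 0, 0]],
    [1, [0, 0, 0], [0, 0, 0]],
    [1, [0, 0, 0], [0, 0, 0]],
    [1, [0, 0, 0], [0, 0, 0]]
  ],
  "squeeze": 50
}}

```text
time_s: 4.02
eef_pos: [445.5, 36.1, 4.9]
ee_rot: [-0.0, 0.979, -0.203, 0.002]
force: [-2.7, -1.0, 11.9]
grip_width: 0.703
grip_force: 51.5
```

Call:
{"op": "servo_tool", "data": {
  "commands": [
    [1, [0, 0, -0.02], [0, 0, 0]],
    [1, [0, 0, -0.04], [0, 0, 0]],
    [1, [0, 0, -0.04], [0, 0, 0]],
    [1, [0, 0, 0], [0, 0, 0]],
    [1, [0, 0, 0], [0, 0, 0]]
  ]
}}

```text
time_s: 4.43
eef_pos: [445.2, 36.3, 105.2]
ee_rot: [-0.0, 0.979, -0.203, 0.003]
force: [-0.1, -0.4, -2.8]
grip_width: 0.7
grip_force: 56.4
```

```bash
cat > look.py <<'E'
from rig import *
from h import *
import sys
def dots(c,s,z,crop=(200,440)):
    T=pose(s); hsv=cv2.cvtColor(c["pixels"],cv2.COLOR_RGB2HSV).astype(int); H,S,V=[hsv[...,i] for i in range(3)]
    for nm,m,dz in(("orange",(H>5)&(H<18)&(S>140)&(V>110),-.5),("green",(H>50)&(H<80)&(S>110),0),("red",((H<5)|(H>174))&(S>120),0)):
        m=m.copy(); m[:, :crop[0]]=0; m[:,crop[1]:]=0; m[300:]=0
        n,l,st,ce=cv2.connectedComponentsWithStats(m.astype(np.uint8))
        if n<2: print(nm,"none"); continue
        i=1+st[1:,4].argmax(); q=ce[i]; p=onplane(c,[q],z+dz,s)[0]
        print(nm,st[i,4],q.round(),p.round(1),"tool",(T[:3,:3].T@(p-T[:3,3])).round(1), "z_map",c["z_map"][int(q[1]),int(q[0])])
if __name__=="__main__":
    s=sense(); c=capture("wrist"); cv2.imwrite("pics/"+sys.argv[1]+".png",c["pixels"][:,:,::-1])
    dots(c,s,float(sys.argv[2])); T=pose(s); print(s["eef_pos"].round(1),s["grip_width"],s["joints"].round(2),"yaw x",np.degrees(np.arctan2(T[1,0],T[0,0])).round(1),"z",T[:3,2].round(3))
    import pickle; pickle.dump((s,c),open(sys.argv[1]+".pkl","wb"))
E
python3 look.py w5 124
```

```text
orange 52 [311. 265.] [453.6  36.6 123.5] tool [  7.7  -3.7 -18.3] z_map 140.8435
green 73 [317. 236.] [466.   28.2 124. ] tool [ 22.4  -0.9 -18.7] z_map 135.46234
red 2 [298. 262.] [457.4  41.4 124. ] tool [  9.3  -9.6 -18.8] z_map 144.26938
[445.2  36.3 105.2] 0.7001915451051611 [-0.18  0.29  1.89  0.    0.95  1.8 ] yaw x -23.5 z [ 0.006 -0.001 -1.   ]
```

Call:
{"op": "servo_tool", "data": {
  "commands": [
    [1, [0.0226, 0.0224, -0.003], [0, 0, 0]],
    [1, [0.0226, 0.0224, -0.003], [0, 0, 0]],
    [1, [0.0226, 0.0224, -0.003], [0, 0, 0]],
    [1, [0.0226, 0.0224, -0.003], [0, 0, 0]],
    [1, [0.0226, 0.0224, -0.003], [0, 0, 0]],
    [1, [0.0226, 0.0224, -0.003], [0, 0, 0]],
    [1, [0.0226, 0.0224, -0.003], [0, 0, 0]],
    [1, [0.0226, 0.0224, -0.003], [0, 0, 0]],
    [1, [0, 0, 0], [0, 0, -0.9]],
    [1, [0, 0, 0], [0, 0, -0.9]]
  ]
}}

```text
time_s: 5.32
eef_pos: [538.0, -201.2, 124.5]
ee_rot: [-0.001, 0.994, -0.109, -0.001]
force: [0.3, 0.4, -2.4]
grip_width: 0.7
grip_force: 56.4
```

Call:
{"op": "servo_tool", "data": {
  "commands": [
    [1, [0, 0, 0], [0, 0, -0.9]],
    [1, [0, 0, 0], [0, 0, -0.9]],
    [1, [0, 0, 0], [0, 0, -0.9]],
    [1, [0, 0, 0], [0, 0, -0.9]],
    [1, [0, 0, 0], [0, 0, -0.9]],
    [1, [0, 0, 0], [0, 0, -0.9]],
    [1, [0, 0, 0], [0, 0, 0]],
    [1, [0, 0, 0], [0, 0, 0]]
  ]
}}

```text
time_s: 5.98
eef_pos: [537.9, -199.7, 125.2]
ee_rot: [-0.001, 0.985, 0.17, -0.001]
force: [-0.0, -0.0, -1.6]
grip_width: 0.705
grip_force: 56.4
```

```bash
python3 look.py w6 145
```

```text
orange 1 [299. 273.] [ 539.5 -189.5  144.5] tool [  4.9  -9.2 -19.3] z_map 142.8307
green 75 [317. 236.] [ 560.  -190.9  145. ] tool [ 23.7  -0.9 -19.8] z_map 135.58572
red 1 [383.   1.] [ 650.  -182.5  145. ] tool [111.3  21.3 -20. ] z_map 229.5435
[ 537.9 -199.7  125.2] 0.7051387115787097 [-0.56  0.52  1.48  0.    1.14  0.67] yaw x 19.6 z [-0.002  0.001 -1.   ]
```

View pics/w6.png

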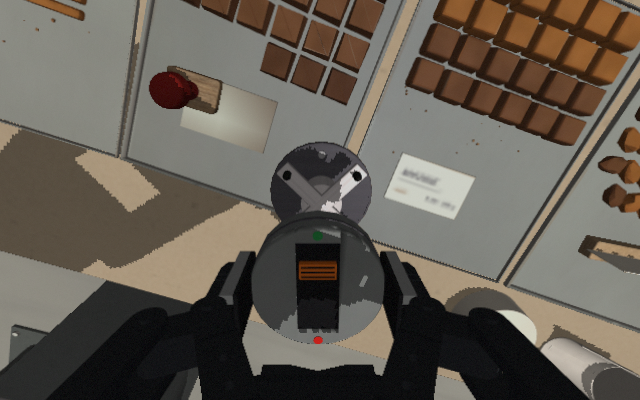

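The wrist view shows the two far post tips at (288,175) and (357,176), with the puck squarely held at about (318,279).

```bash
python3 - <<'E'
from h import *; import pickle
s,c=pickle.load(open("w6.pkl","rb")); T=pose(s)
p=onplane(c,[(288,175),(357,176)],52,s); m=p.mean(0); d=p[0]-p[1]; print(p.round(1),np.linalg.norm(d),"axis yaw",np.degrees(np.arctan2(d[1],d[0]))-90)
a=np.arctan2(d[1],d[0])-np.pi/2; print("centre",m-25.46*np.array([np.cos(a),np.sin(a),0]))
g=onplane(c,[(317.5,236),(318,340)],144.5,s); print("puck dots",g.round(1),"mid",g.mean(0),(T[:3,:3].T@(g.mean(0)-T[:3,3])).round(1),np.linalg.norm(g[0]-g[1]))
E
```

```text
[[ 554.9 -170.6   52. ]
 [ 570.5 -216.6   52. ]] 48.52850349749634 axis yaw 18.744522281010532
centre [ 538.55926658 -201.79671636   52.        ]
puck dots [[ 559.6 -191.2  144.5]
 [ 507.2 -210.1  144.5]] mid [ 533.39491775 -200.60849679  144.5       ] [ -4.6  -0.7 -19.3] 55.75506097868066
```

Call:
{"op": "servo_tool", "data": {
  "commands": [
    [1, [0.003, 0.002, 0.02], [0, 0, 0]],
    [1, [0, 0, 0.03], [0, 0, 0.1]],
    [1, [0, 0, 0.005], [0, 0, 0]],
    [1, [0, 0, 0], [0, 0, 0]],
    [1, [0, 0, 0], [0, 0, 0]]
  ]
}}

```text
time_s: 6.45
eef_pos: [542.2, -201.0, 72.0]
ee_rot: [0.0, 0.986, 0.166, 0.0]
force: [-0.4, -0.3, -2.3]
grip_width: 0.707
grip_force: 56.4
```

```bash
python3 look.py w7 90; python3 -c "
import cv2;i=cv2.imread('pics/w7.png')[110:360,200:440];cv2.imwrite('pics/w7c.png',cv2.resize(i,None,fx=2.4,fy=2.4))"
```

```text
orange 3 [299. 274.] [ 542.2 -191.2   89.5] tool [  3.2  -9.3 -17.5] z_map 142.82603
green 73 [317. 236.] [ 563.3 -192.7   90. ] tool [ 22.7  -0.9 -18. ] z_map 136.42923
red 2 [330. 272.] [ 548.  -203.8   90. ] tool [  4.6   4.6 -18. ] z_map 142.83282
[ 542.2 -201.    72. ] 0.7065749853536064 [-0.56  0.59  1.52 -0.    1.03  0.68] yaw x 19.1 z [ 0. -0. -1.]
```

View pics/w7c.png

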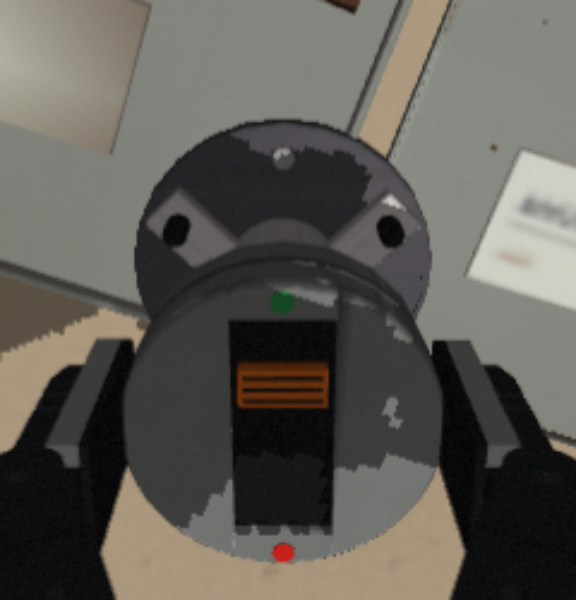

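The posts are at crop (176,230) and (390,230), symmetric about the green dot at (283,301). So y and yaw are aligned, and only x remains.

```bash
python3 - <<'E'
from h import *; import pickle
s,c=pickle.load(open("w7.pkl","rb")); T=pose(s)
tl=lambda p:((p-T[:3,3])@T[:3,:3]).round(1)
for z in(50,52,54):
    p=onplane(c,[(273.3,205.8),(362.5,205.8)],z,s); print(z,tl(p),np.linalg.norm(p[0]-p[1]))
for z in (91,92,93):
    g=onplane(c,[(317.8,235.5),(318.2,340)],z,s); print(tl(g),np.linalg.norm(g[0]-g[1]))
# puck top-face circle from crop: near edge row 560, sides 123..442
print(tl(onplane(c,[(200+123/2.4,110+415/2.4),(200+442/2.4,110+415/2.4)],92,s)))
E
```

```text
50 [[ 21.8 -25.4  22. ]
 [ 21.8  24.2  22. ]] 49.550907170899634
52 [[ 22.5 -25.1  20. ]
 [ 22.5  23.9  20. ]] 48.95525582672227
54 [[ 23.2 -24.8  18. ]
 [ 23.2  23.6  18. ]] 48.35960448254489
[[ 23.3  -0.7 -19. ]
 [-32.8  -0.5 -19. ]] 56.07982439091008
[[ 23.8  -0.7 -20. ]
 [-31.8  -0.5 -20. ]] 55.63252961424387
[[ 24.3  -0.7 -21. ]
 [-30.9  -0.5 -21. ]] 55.185234837577624
[[  0.2 -30.8 -20. ]
 [  0.2  29.3 -20. ]]
```

Call:
{"op": "servo_tool", "data": {
  "commands": [
    [1, [0, 0, 0.015], [0, 0, 0]],
    [1, [0, 0, 0.007], [0, 0, 0]],
    [1, [0, 0, 0.003], [0, 0, 0]],
    [1, [0, 0, 0], [0, 0, 0]],
    [1, [0, 0, 0], [0, 0, 0]]
  ]
}}

```text
time_s: 6.92
eef_pos: [542.2, -201.0, 47.0]
ee_rot: [0.0, 0.986, 0.166, 0.0]
force: [0.0, -0.8, -2.6]
grip_width: 0.7
grip_force: 56.4
```

Call:
{"op": "servo_tool", "data": {
  "commands": [
    [1, [0, 0, 0.0015], [0, 0, 0]],
    [1, [0, 0, 0.001], [0, 0, 0]],
    [1, [0, 0, 0], [0, 0, 0]]
  ]
}}

```text
time_s: 7.17
eef_pos: [542.3, -201.1, 45.0]
ee_rot: [0.0, 0.986, 0.166, 0.0]
force: [-2.1, 0.4, 6.1]
grip_width: 0.702
grip_force: 57.1
```

Call:
{"op": "servo_tool", "data": {
  "commands": [
    [-1, [0, 0, 0], [0, 0, 0]],
    [-1, [0, 0, 0], [0, 0, 0]],
    [-1, [0, 0, 0], [0, 0, 0]],
    [-1, [0, 0, 0], [0, 0, 0]],
    [-1, [0, 0, -0.03], [0, 0, 0]],
    [-1, [0, 0, -0.03], [0, 0, 0]],
    [-1, [0, 0, 0], [0, 0, 0]],
    [-1, [0, 0, 0], [0, 0, 0]]
  ]
}}

```text
time_s: 7.83
eef_pos: [542.6, -201.2, 105.2]
ee_rot: [0.001, 0.986, 0.166, 0.001]
force: [0.7, 0.4, -1.4]
grip_width: 1.0
grip_force: 0.0
```

```bash
python3 look.py w8 64; python3 - <<'E'
from h import *; import pickle
s,c=pickle.load(open("w8.pkl","rb")); P=cloud(c,np.ones((400,640),bool),s); P=P[np.hypot(P[:,0]-537,P[:,1]+201)<70]
Q=P[(P[:,2]>62.5)&(P[:,2]<75)]; print(cv2.minEnclosingCircle(Q[:,:2].astype(np.float32)),np.median(Q[:,2]),np.linalg.lstsq(np.c_[Q[:,:2]-Q[:,:2].mean(0),np.ones(len(Q))],Q[:,2],rcond=None)[0])
# fingers in tool coords
T=pose(s); P=(cloud(c,np.ones((400,640),bool),s)-T[:3,3])@T[:3,:3]
F=P[(P[:,2]<5)&(P[:,2]>-35)&(np.abs(P[:,0])<20)]
for sg in(1,-1):
    G=F[F[:,1]*sg>30]; print(len(G),G.min(0).round(1),G.max(0).round(1))
    for z0 in range(-35,5,5):
        g=G[(G[:,2]>z0)&(G[:,2]<z0+5)]
        if len(g): print("   z",z0,g.min(0).round(1),g.max(0).round(1))
E
```

```text
orange 7 [327. 215.] [ 552.4 -203.1   63.5] tool [ 8.6  4.9 41.7] z_map 199.68086
green 38 [317. 193.] [ 564.1 -192.5   64. ] tool [23.1 -1.2 41.2] z_map 193.54805
red 34 [317. 272.] [ 511.5 -210.9   64. ] tool [-32.6  -1.2  41.1] z_map 210.22903
[ 542.6 -201.2  105.2] 1.0000302669250443 [-0.56  0.55  1.49  0.    1.1   0.68] yaw x 19.1 z [ 0.003 -0.002 -1.   ]
((538.3634643554688, -201.2855682373047), 31.457056045532227) 65.64582508444228 [2.13717590e-03 4.46919468e-04 6.54074691e+01]
1213 [-11.   41.2 -35. ] [ 12.5  56.  -14.3]
   z -35 [-10.7  41.2 -35. ] [ 12.2  56.  -30. ]
   z -30 [-10.5  41.2 -30. ] [ 12.5  55.6 -25. ]
   z -25 [-11.   41.2 -25. ] [ 11.8  54.4 -20. ]
   z -20 [-10.6  41.2 -20. ] [ 11.9  48.4 -15. ]
   z -15 [ -3.8  41.8 -14.9] [  8.   42.1 -14.3]
1208 [-11.3 -57.3 -35. ] [ 12.5 -42.8 -14.4]
   z -35 [-11.3 -57.3 -35. ] [ 12.5 -42.8 -30. ]
   z -30 [-10.8 -57.2 -30. ] [ 12.2 -42.8 -25. ]
   z -25 [-11.2 -56.8 -25. ] [ 12.  -42.9 -20.1]
   z -20 [-10.1 -49.4 -20. ] [ 11.5 -42.8 -15.1]
   z -15 [ -2.1 -43.8 -14.9] [  5.6 -43.5 -14.4]
```

Call:
{"op": "servo_tool", "data": {
  "commands": [
    [-1, [-0.015, 0.01, 0], [0, 0, 0]],
    [-1, [0, 0.039, 0], [0, 0, 0]],
    [-1, [0, 0, 0.03], [0, 0, 0]],
    [-1, [0, 0, 0.016], [0, 0, 0]],
    [-1, [0, 0, 0], [0, 0, 0]],
    [-1, [0, 0, 0], [0, 0, 0]]
  ]
}}

```text
time_s: 8.38
eef_pos: [543.1, -251.5, 56.5]
ee_rot: [-0.001, 0.986, 0.166, -0.001]
force: [0.3, -1.2, 1.3]
grip_width: 1.002
grip_force: 0.0
```

```bash
python3 look.py w9 64;  python3 -c "
import cv2;i=cv2.imread('pics/w9.png')[130:380,100:420];cv2.imwrite('pics/w9c.png',cv2.resize(i,None,fx=2,fy=2))"
```

```text
orange none
green 71 [209. 192.] [ 563.9 -191.8   64. ] tool [ 39.2 -49.6  -7.4] z_map 141.47221
red 2 [210. 234.] [ 543.9 -197.1   64. ] tool [ 18.6 -51.2  -7.4] z_map 149.1517
[ 543.1 -251.5   56.5] 1.0021664883233188 [-0.63  0.65  1.46  0.    1.03  0.61] yaw x 19.1 z [-0.003  0.002 -1.   ]
```

View pics/w9c.png

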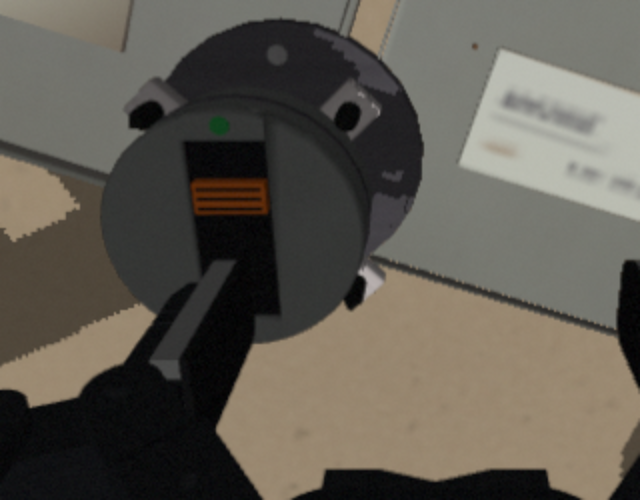

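The picture shows the left finger tip over the open part of the slot at crop (220,265), with the switch at (230,197) ahead of it. I'll lower it in.

Call:
{"op": "servo_tool", "data": {
  "commands": [
    [-1, [0, 0, 0.005], [0, 0, 0]],
    [-1, [0, 0, 0.002], [0, 0, 0]],
    [-1, [0, 0, 0.0015], [0, 0, 0]],
    [-1, [0, 0, 0], [0, 0, 0]]
  ]
}}

```text
time_s: 8.77
eef_pos: [543.8, -251.9, 49.4]
ee_rot: [0.0, 0.986, 0.166, 0.0]
force: [-0.3, 0.6, -0.0]
grip_width: 1.006
grip_force: 0.0
```

Call:
{"op": "servo_tool", "data": {
  "commands": [
    [-1, [0, 0, 0.0015], [0, 0, 0]],
    [-1, [0, 0, 0.0007], [0, 0, 0]],
    [-1, [0, 0, 0], [0, 0, 0]]
  ]
}}

```text
time_s: 9.02
eef_pos: [543.8, -252.0, 47.0]
ee_rot: [-0.0, 0.986, 0.166, -0.0]
force: [-0.2, -0.6, -0.3]
grip_width: 0.996
grip_force: 0.0
```

Call:
{"op": "servo_tool", "data": {
  "commands": [
    [-1, [0.003, 0, 0], [0, 0, 0]],
    [-1, [0.003, 0, 0], [0, 0, 0]],
    [-1, [0.003, 0, 0], [0, 0, 0]],
    [-1, [0.002, 0, 0], [0, 0, 0]],
    [-1, [0, 0, 0], [0, 0, 0]]
  ]
}}

```text
time_s: 9.43
eef_pos: [554.6, -248.3, 47.1]
ee_rot: [0.0, 0.986, 0.166, 0.0]
force: [-0.2, -0.5, -0.4]
grip_width: 0.998
grip_force: 0.1
```

```bash
python3 look.py w10 64; python3 - <<'E'
from h import *; import pickle
for n in("w9","w10"):
    s,c=pickle.load(open(n+".pkl","rb")); hsv=cv2.cvtColor(c["pixels"],cv2.COLOR_RGB2HSV).astype(int); H,S,V=[hsv[...,i] for i in range(3)]
    m=(H>3)&(H<18)&(S>140)&(V>60); m[:,:185]=0;m[:,245:]=0;m[:170]=0;m[280:]=0
    g=(H>50)&(H<80)&(S>110); g[:,:185]=0;g[:,245:]=0;g[:150]=0;g[260:]=0
    a=onplane(c,[np.argwhere(m).mean(0)[::-1]],63.5,s)[0]; b=onplane(c,[np.argwhere(g).mean(0)[::-1]],64,s)[0]
    print(n,m.sum(),a.round(1),b.round(1),np.linalg.norm(a-b),s["force"].round(1))
E
```

```text
orange none
green 68 [204. 226.] [ 563.6 -192.    64. ] tool [ 27.  -50.2 -16.9] z_map 136.23163
red 2 [208. 239.] [ 557.9 -194.9   64. ] tool [ 20.7 -49.3 -16.9] z_map 144.9226
[ 554.6 -248.3   47.1] 0.9976970653120701 [-0.61  0.68  1.43 -0.    1.03  0.62] yaw x 19.2 z [ 0. -0. -1.]
w9 492 [ 547.3 -198.    63.5] [ 560.9 -193.3   64. ] 14.390024744321236 [ 0.3 -1.2  1.3]
w10 531 [ 552.9 -196.2   63.5] [ 563.6 -191.9   64. ] 11.580372974424847 [-0.2 -0.5 -0.4]
```

Call:
{"op": "servo_tool", "data": {
  "commands": [
    [-1, [0.0015, 0, 0], [0, 0, 0]],
    [-1, [0.001, 0, 0], [0, 0, 0]],
    [-1, [0, 0, 0], [0, 0, 0]],
    [-1, [0, 0, 0], [0, 0, 0]]
  ]
}}

```text
time_s: 9.82
eef_pos: [556.6, -247.6, 47.1]
ee_rot: [-0.0, 0.986, 0.166, 0.0]
force: [-1.4, 0.2, -0.1]
grip_width: 1.003
grip_force: 0.3
```

```bash
cat > sw.py <<'E'
from rig import *
from h import *
s=sense(); c=capture("wrist"); hsv=cv2.cvtColor(c["pixels"],cv2.COLOR_RGB2HSV).astype(int); H,S,V=[hsv[...,i] for i in range(3)]
u0,u1=(185,245)
m=(H>3)&(H<18)&(S>140)&(V>60); m[:,:u0]=0;m[:,u1:]=0;m[:170]=0;m[290:]=0
g=(H>50)&(H<80)&(S>110); g[:,:u0]=0;g[:,u1:]=0;g[:150]=0;g[280:]=0
a=onplane(c,[np.argwhere(m).mean(0)[::-1]],63.5,s)[0]; b=onplane(c,[np.argwhere(g).mean(0)[::-1]],64,s)[0]
print(m.sum(),g.sum(),a.round(1),b.round(1),np.linalg.norm(a-b),s["force"].round(1),s["eef_pos"].round(1))
E
python3 sw.py
```

```text
507 81 [ 554.9 -195.4   63.5] [ 561.7 -193.4   64. ] 7.078187958357436 [-1.4  0.2 -0.1] [ 556.6 -247.6   47.1]
```

Call:
{"op": "servo_tool", "data": {
  "commands": [
    [-1, [0.0015, 0, 0], [0, 0, 0]],
    [-1, [0.001, 0, 0], [0, 0, 0]],
    [-1, [0, 0, 0], [0, 0, 0]],
    [-1, [0, 0, 0], [0, 0, 0]]
  ]
}}

```text
time_s: 10.2
eef_pos: [558.7, -246.8, 47.1]
ee_rot: [-0.0, 0.986, 0.166, -0.0]
force: [-4.4, -0.8, 1.4]
grip_width: 1.002
grip_force: 2.2
```

```bash
python3 sw.py
```

```text
577 78 [ 556.4 -194.6   63.5] [ 563.9 -192.    64. ] 7.962335090086056 [-4.4 -0.8  1.4] [ 558.7 -246.8   47.1]
```

Call:
{"op": "servo_tool", "data": {
  "commands": [
    [-1, [-0.003, 0, 0], [0, 0, 0]],
    [-1, [0, 0, -0.02], [0, 0, 0]],
    [-1, [0, 0, -0.038], [0, 0, 0]],
    [-1, [0, -0.03, 0], [0, 0, 0]],
    [-1, [0, -0.02, 0], [0, 0, 0]],
    [-1, [0, 0, 0], [0, 0, 0]],
    [-1, [0, 0, 0], [0, 0, 0]]
  ]
}}

```text
time_s: 10.83
eef_pos: [539.9, -200.0, 105.4]
ee_rot: [0.0, 0.986, 0.167, 0.001]
force: [-0.5, -0.4, 0.8]
grip_width: 0.997
grip_force: 0.0
```

```bash
python3 look.py w11 64; python3 - <<'E'
from h import *; import pickle
s,c=pickle.load(open("w11.pkl","rb")); P=cloud(c,np.ones((400,640),bool),s); P=P[np.hypot(P[:,0]-537,P[:,1]+201)<70]
Q=P[(P[:,2]>62.5)&(P[:,2]<75)]; print(cv2.minEnclosingCircle(Q[:,:2].astype(np.float32)),np.median(Q[:,2]))
hsv=cv2.cvtColor(c["pixels"],cv2.COLOR_RGB2HSV).astype(int); H,S,V=[hsv[...,i] for i in range(3)]
m=(H>3)&(H<18)&(S>140)&(V>60); m[:,:290]=0;m[:,345:]=0;m[:180]=0;m[300:]=0
T=pose(s); p=onplane(c,[np.argwhere(m).mean(0)[::-1]],63.5,s)[0]; print("switch",m.sum(),((p-T[:3,3])@T[:3,:3]).round(1))
E
```

```text
orange none
green 36 [320. 188.] [ 565.2 -192.1   64. ] tool [26.4  0.8 41.5] z_map 191.81667
red 34 [320. 268.] [ 512.8 -210.6   64. ] tool [-29.2   1.   41.4] z_map 210.9877
[ 539.9 -200.   105.4] 0.9973742205661381 [-0.56  0.55  1.5   0.    1.1   0.68] yaw x 19.2 z [ 0.001 -0.    -1.   ]
((539.5413208007812, -200.86627197265625), 31.374004364013672) 65.64239194052828
switch 278 [17.   0.6 41.9]
```

Call:
{"op": "servo_tool", "data": {
  "commands": [
    [-1, [0, 0, -0.04], [0, 0, 0]],
    [-1, [0.0121, -0.0405, -0.004], [0, 0, 0]],
    [-1, [0.0121, -0.0405, -0.004], [0, 0, 0]],
    [-1, [0.0121, -0.0405, -0.004], [0, 0, 0]],
    [-1, [0.0121, -0.0405, -0.004], [0, 0, 0]],
    [-1, [0.0121, -0.0405, -0.004], [0, 0, 0]],
    [-1, [0.0121, -0.0405, -0.004], [0, 0, 0]],
    [-1, [0.0121, -0.0405, -0.004], [0, 0, 0]],
    [-1, [0.0121, -0.0405, -0.004], [0, 0, 0]],
    [-1, [0.0121, -0.0405, -0.004], [0, 0, 0]]
  ]
}}

```text
time_s: 11.72
eef_pos: [523.8, 173.9, 180.6]
ee_rot: [-0.0, 0.986, 0.166, 0.0]
force: [0.4, -0.3, -0.8]
grip_width: 0.998
grip_force: 0.0
```

Call:
{"op": "servo_tool", "data": {
  "commands": [
    [-1, [0.0121, -0.0405, 0], [0, 0, 0]],
    [-1, [0, 0, 0], [0, 0, 0.9]],
    [-1, [0, 0, 0], [0, 0, 0.9]],
    [-1, [0, 0, 0], [0, 0, 0.9]],
    [-1, [0, 0, 0], [0, 0, 0.9]],
    [-1, [0, 0, 0], [0, 0, 0.9]],
    [-1, [0, 0, 0], [0, 0, 0]],
    [-1, [0, 0, 0], [0, 0, 0]]
  ]
}}

```text
time_s: 12.38
eef_pos: [522.2, 213.7, 180.2]
ee_rot: [-0.0, 0.998, -0.068, 0.0]
force: [0.7, 1.0, -0.4]
grip_width: 0.999
grip_force: 0.0
```

```bash
python3 look.py w12 64 | tail -1; cat > rk.py <<'E'
from h import *; import pickle
for n in("w2","w12"):
    s,c=pickle.load(open(n+".pkl","rb")); P=cloud(c,np.ones((400,640),bool),s); P[:,2]-=1.5
    Q=P[(np.hypot(P[:,0]-535,P[:,1]-225)<48)&(P[:,2]>20)&(P[:,2]<25.5)]; r=cv2.minAreaRect(Q[:,:2].astype(np.float32)); print(n,"mid",r,len(Q))
    for yaw in(-8,):
        a=np.radians(yaw); X=np.c_[np.cos(a),np.sin(a)].ravel(); Y=np.array([-X[1],X[0]])
        D=P[:,:2]-[535.5,225.8]; x=D@X; y=D@Y; z=P[:,2]
        k=(np.abs(x)<60)&(np.abs(y)<50)&(z>9.5)&(z<14)
        for y0 in range(-45,45,6):
            j=k&(y>=y0)&(y<y0+6); print("  foot y",y0,j.sum(),np.percentile(x[j],[1,50,99]).round(1) if j.sum()>5 else "")
        for x0 in range(-54,54,6):
            j=k&(x>=x0)&(x<x0+6); print("  foot x",x0,j.sum(),np.percentile(y[j],[1,99]).round(1) if j.sum()>5 else "")
        for z0 in range(28,84,4):
            j=(np.abs(x)<60)&(np.abs(y)<30)&(z>=z0)&(z<z0+4)
            if j.sum()<4: continue
            kk=cv2.kmeans(np.float32(np.c_[x[j],y[j]]),min(4,j.sum()),None,(3,30,.1),5,0)[2]; print("  z",z0,j.sum(),kk[np.lexsort(kk.T)].round(1).tolist())
E
python3 rk.py
```

```text
[522.2 213.7 180.2] 0.9987144059124031 [0.18 0.44 1.45 0.   1.25 1.89] yaw x -7.7 z [ 0.  0. -1.]
w2 mid ((535.5009765625, 225.7538604736328), (54.79180908203125, 61.86353302001953), 81.99946594238281) 1918
  foot y -45 0 
  foot y -39 382 [-38.3   5.3  47.3]
  foot y -33 432 [-38.5   7.6  47.8]
  foot y -27 218 [-39.2  26.1  48.3]
  foot y -21 127 [-39.7  36.8  48.3]
  foot y -15 131 [-39.9  35.8  48.4]
  foot y -9 124 [-39.7  37.   47.8]
  foot y -3 128 [-39.4  36.4  47.8]
  foot y 3 119 [-40.5  35.7  47.3]
  foot y 9 115 [-40.3  37.1  47.5]
  foot y 15 92 [-40.5  38.5  47.9]
  foot y 21 90 [-40.2  32.3  47.4]
  foot y 27 92 [-40.7  32.1  47.4]
  foot y 33 149 [-38.5  18.6  46.8]
  foot y 39 2 
  foot x -54 0 
  foot x -48 0 
  foot x -42 215 [-36.9  35.4]
  foot x -36 262 [-37.5  36.6]
  foot x -30 74 [-38.3  37.1]
  foot x -24 62 [-37.4  36.9]
  foot x -18 59 [-37.6 -26. ]
  foot x -12 61 [-37.8 -26.3]
  foot x -6 61 [-37.8 -25.9]
  foot x 0 66 [-37.4  37.6]
  foot x 6 76 [-37.2  37.8]
  foot x 12 82 [-37.4  37.7]
  foot x 18 82 [-37.   37.2]
  foot x 24 70 [-37.4  -6. ]
  foot x
[... 4650 characters left out ...]
190734863], [-2.299999952316284, 10.800000190734863], [30.600000381469727, 11.899999618530273]]
  z 64 69 [[-1.0, -11.5], [31.5, -11.100000381469727], [31.899999618530273, 12.100000381469727], [-1.5, 12.399999618530273]]
  z 68 14 [[33.20000076293945, -12.300000190734863], [33.29999923706055, -9.899999618530273], [35.599998474121094, 10.5], [33.599998474121094, 12.899999618530273]]
  z 72 66 [[35.5, -11.300000190734863], [38.599998474121094, -11.199999809265137], [35.79999923706055, 12.600000381469727], [38.29999923706055, 12.699999809265137]]
  z 76 13 [[37.0, -11.5], [37.099998474121094, -10.300000190734863], [36.79999923706055, 12.199999809265137], [37.79999923706055, 13.699999809265137]]
```

Call:
{"op": "servo_tool", "data": {
  "commands": [
    [-1, [0.0092, 0.0399, 0], [0, 0, 0]],
    [-1, [0.0092, 0.0399, 0], [0, 0, 0]],
    [-1, [0.0092, 0.0399, 0], [0, 0, 0]],
    [-1, [0.0092, 0.0399, 0], [0, 0, 0]],
    [-1, [0.0092, 0.0399, 0], [0, 0, 0]],
    [-1, [0.0092, 0.0399, 0], [0, 0, 0]],
    [-1, [0.0092, 0.0399, 0], [0, 0, 0]],
    [-1, [0.0092, 0.0399, 0], [0, 0, 0]],
    [-1, [0.0092, 0.0399, 0], [0, 0, 0]],
    [-1, [0.0092, 0.0399, 0], [0, 0, 0]]
  ]
}}

```text
time_s: 13.27
eef_pos: [558.0, -196.2, 180.5]
ee_rot: [0.0, 0.998, -0.068, 0.0]
force: [1.2, 0.0, 0.6]
grip_width: 1.0
grip_force: 0.0
```

Call:
{"op": "servo_tool", "data": {
  "commands": [
    [-1, [0, 0, 0], [0, 0, -1]],
    [-1, [0, 0, 0], [0, 0, -1]],
    [-1, [0, 0, 0], [0, 0, -1]],
    [-1, [0, 0, 0], [0, 0, -1]],
    [-1, [0, 0, 0], [0, 0, -1]],
    [-1, [0, 0, 0], [0, 0, -1]],
    [-1, [0, 0, 0], [0, 0, -1]],
    [-1, [0, 0, 0], [0, 0, -1]],
    [-1, [0, 0, 0], [0, 0, -1]],
    [-1, [0, 0, 0], [0, 0, -1]]
  ]
}}

```text
time_s: 14.1
eef_pos: [558.2, -194.1, 180.3]
ee_rot: [0.0, 0.897, 0.443, 0.0]
force: [0.0, 0.7, 0.6]
grip_width: 1.0
grip_force: 0.0
```

Call:
{"op": "servo_tool", "data": {
  "commands": [
    [-1, [0, 0, 0], [0, 0, -1]],
    [-1, [0, 0, 0], [0, 0, -1]],
    [-1, [0, 0, 0], [0, 0, -1]],
    [-1, [0, 0, 0], [0, 0, -1]],
    [-1, [0, 0, 0], [0, 0, -1]],
    [-1, [0, 0, 0], [0, 0, -1]],
    [-1, [0, 0, 0], [0, 0, -1]],
    [-1, [0, 0, 0], [0, 0, -1]],
    [-1, [0, 0, 0], [0, 0, -1]],
    [-1, [0, 0, 0], [0, 0, -1]]
  ]
}}

```text
time_s: 14.93
eef_pos: [558.2, -194.1, 180.3]
ee_rot: [0.0, 0.555, 0.832, 0.0]
force: [-0.2, 0.2, -0.1]
grip_width: 1.003
grip_force: 0.0
```

Call:
{"op": "servo_tool", "data": {
  "commands": [
    [-1, [0, 0, 0], [0, 0, -1]],
    [-1, [0, 0, 0], [0, 0, -1]],
    [-1, [0, 0, 0], [0, 0, -1]],
    [-1, [0, 0, 0], [0, 0, -1]],
    [-1, [0, 0, 0], [0, 0, -1]],
    [-1, [0, 0, 0], [0, 0, -1]],
    [-1, [0, 0, 0], [0, 0, -1]],
    [-1, [0, 0, 0], [0, 0, -1]],
    [-1, [0, 0, 0], [0, 0, -1]],
    [-1, [0, 0, 0], [0, 0, -1]]
  ]
}}

```text
time_s: 15.77
eef_pos: [558.2, -194.1, 180.4]
ee_rot: [0.0, 0.065, 0.998, -0.0]
force: [-0.3, -0.4, 0.0]
grip_width: 1.001
grip_force: 0.0
```

```bash
python3 look.py w13 64
```

```text
orange 85 [288. 297.] [ 661.2 -235.    63.5] tool [-107.4  -27.2  116.9] z_map 364.0923
green 17 [320. 199.] [ 566.5 -191.8   64. ] tool [ -7.9   3.3 116.4] z_map 272.5536
red 252 [434. 191.] [571.8 -94.4  64. ] tool [ -0.5 100.6 116.4] z_map 286.8896
[ 558.2 -194.1  180.4] 1.0010744916507888 [-0.53  0.5   1.36  0.    1.28 -1.97] yaw x 172.6 z [ 0. -0. -1.]
```

Call:
{"op": "servo_tool", "data": {
  "commands": [
    [-1, [0, 0, 0], [0, 0, -0.9]],
    [-1, [0, 0, 0], [0, 0, -0.9]],
    [-1, [0, 0, 0], [0, 0, -0.9]],
    [-1, [0, 0, 0], [0, 0, -0.9]],
    [-1, [0, 0, 0], [0, 0, -0.83]],
    [-1, [0, 0, 0], [0, 1, 0]],
    [-1, [0, 0, 0], [0, 1, 0]],
    [-1, [0, 0, 0], [0, 1, 0]],
    [-1, [0, 0, 0], [0, 1, 0]],
    [-1, [0, 0, 0], [0, 1, 0]]
  ]
}}

```text
time_s: 16.65
eef_pos: [558.4, -193.9, 180.9]
ee_rot: [-0.257, -0.156, 0.953, -0.043]
force: [-0.4, 0.5, 0.1]
grip_width: 0.999
grip_force: 0.0
```

Call:
{"op": "servo_tool", "data": {
  "commands": [
    [-1, [0, 0, 0], [0, 1, 0]],
    [-1, [0, 0, 0], [0, 1, 0]],
    [-1, [0, 0, 0], [0, 1, 0]],
    [-1, [0, 0, 0], [0, 1, 0]],
    [-1, [0, 0, 0], [0, 1, 0]],
    [-1, [0, 0, 0], [0, 0, 0]],
    [-1, [0, 0, 0], [0, 0, 0]]
  ]
}}

```text
time_s: 17.23
eef_pos: [558.3, -193.7, 178.7]
ee_rot: [-0.493, -0.141, 0.855, -0.081]
force: [0.9, -0.7, 0.2]
grip_width: 0.999
grip_force: 0.0
```

```bash
cat > go.py <<'E'
from rig import *
from h import *
import sys
def to(p,label):
    s=sense(); T=pose(s); print(label,"tool shift mm",((np.array(p)-T[:3,3])@T[:3,:3]).round(1))
if __name__=="__main__":
    s=sense(); T=pose(s); print(s["eef_pos"].round(1),s["joints"].round(2),"\n",T[:3,:3].round(3))
    C=np.array([538.8,-201.2,52]); tz=T[:3,2]; g=C+24*tz; to(g-80*tz,"pre"); to(g,"grasp")
E
python3 go.py; python3 look.py w14 64
```

```text
[ 558.3 -193.7  178.7] [-0.31  1.06  0.68 -0.7   2.21 -2.39] 
 [[-0.474 -0.321 -0.82 ]
 [-0.162  0.947 -0.277]
 [ 0.865  0.001 -0.501]]
pre tool shift mm [-99.2  -1.   25.5]
grasp tool shift mm [-99.2  -1.  105.5]
orange none
green 2 [216. 280.] [ 541.4 -292.8   64. ] tool [-75.2 -88.5  98.7] z_map 132.21967
red 20 [315. 279.] [ 512.7 -210.4   64. ] tool [-74.9  -1.3  99.5] z_map 279.8676
[ 558.3 -193.7  178.7] 0.998937713612216 [-0.31  1.06  0.68 -0.7   2.21 -2.39] yaw x -161.1 z [-0.82  -0.277 -0.501]
```

Call:
{"op": "servo_tool", "data": {
  "commands": [
    [-1, [-0.033, 0, 0.01], [0, 0, 0]],
    [-1, [-0.033, 0, 0.01], [0, 0, 0]],
    [-1, [-0.033, -0.001, 0.01], [0, 0, 0]],
    [-1, [0, 0, 0], [0, 0, 0]],
    [-1, [0, 0, 0], [0, 0, 0]]
  ]
}}

```text
time_s: 17.7
eef_pos: [580.5, -187.5, 80.1]
ee_rot: [-0.493, -0.141, 0.855, -0.081]
force: [-0.5, -0.9, 0.0]
grip_width: 1.003
grip_force: 0.0
```

```bash
python3 go.py; python3 - <<'E'
from rig import *
from h import *
import pickle
s=sense(); c=capture("wrist"); pickle.dump((s,c),open("w15.pkl","wb")); cv2.imwrite("pics/w15.png",c["pixels"][:,:,::-1])
T=pose(s); P=cloud(c,np.ones((400,640),bool),s); Q=P[(np.hypot(P[:,0]-538,P[:,1]+201)<45)&(P[:,2]>60)&(P[:,2]<72)]
print(len(Q),cv2.minEnclosingCircle(Q[:,:2].astype(np.float32)),np.median(Q[:,2]),"tool",((Q.mean(0)-T[:3,3])@T[:3,:3]).round(1))
F=(P-T[:3,3])@T[:3,:3]; F=F[(F[:,2]<5)&(F[:,2]>-35)&(np.abs(F[:,0])<20)]
for sg in(1,-1):
    G=F[F[:,1]*sg>30]; print(len(G),G.min(0).round(1),G.max(0).round(1))
E
```

```text
[ 580.5 -187.5   80.1] [-0.29  1.24  0.59 -0.65  2.16 -2.31] 
 [[-0.474 -0.32  -0.82 ]
 [-0.161  0.947 -0.277]
 [ 0.866  0.    -0.501]]
pre tool shift mm [-2.4  0.3 -3.9]
grasp tool shift mm [-2.4  0.3 76.1]
6261 ((540.2039184570312, -200.88516235351562), 31.543624877929688) 65.18924577644401 tool [ 6.   0.3 41.6]
1254 [-10.2  42.9 -35. ] [ 13.   57.7 -13.7]
1265 [-10.4 -56.  -35. ] [ 13.  -41.1 -13.9]
```

Call:
{"op": "servo_tool", "data": {
  "commands": [
    [-1, [-0.003, 0, 0.025], [0, 0, 0]],
    [-1, [0, 0, 0.03], [0, 0, 0]],
    [-1, [0, 0, 0.02], [0, 0, 0]],
    [-1, [0, 0, 0], [0, 0, 0]],
    [-1, [0, 0, 0], [0, 0, 0]]
  ]
}}

```text
time_s: 18.17
eef_pos: [521.2, -208.4, 43.2]
ee_rot: [-0.491, -0.14, 0.856, -0.082]
force: [0.7, -0.8, 0.9]
grip_width: 1.0
grip_force: 0.0
```

```bash
python3 go.py
```

```text
[ 521.2 -208.4   43.2] [-0.34  1.13  0.91 -0.62  1.95 -2.21] 
 [[-0.478 -0.32  -0.818]
 [-0.158  0.948 -0.278]
 [ 0.864 -0.003 -0.504]]
pre tool shift mm [ -1.9   1.1 -76.8]
grasp tool shift mm [-1.9  1.1  3.2]
```

Call:
{"op": "servo_tool", "data": {
  "commands": [
    [-1, [-0.002, 0.001, 0.003], [0, 0, 0]],
    [-1, [0, 0, 0], [0, 0, 0]],
    [1, [0, 0, 0], [0, 0, 0]],
    [1, [0, 0, 0], [0, 0, 0]],
    [1, [0, 0, 0], [0, 0, 0]],
    [1, [0, 0, 0], [0, 0, 0]],
    [1, [0, 0, 0], [0, 0, 0]],
    [1, [0, 0, 0], [0, 0, 0]]
  ],
  "squeeze": 60
}}

```text
time_s: 18.83
eef_pos: [519.6, -207.9, 37.4]
ee_rot: [-0.493, -0.14, 0.855, -0.083]
force: [2.8, -4.3, 4.6]
grip_width: 0.705
grip_force: 64.6
```

```bash
python3 go.py; python3 - <<'E'
from rig import *
from h import *
import pickle
s=sense(); c=capture("wrist"); pickle.dump((s,c),open("w16.pkl","wb"))
T=pose(s); P=cloud(c,np.ones((400,640),bool),s); Q=P[(np.hypot(P[:,0]-538,P[:,1]+201)<33)&(P[:,2]>58)&(P[:,2]<72)]
print(len(Q),cv2.minEnclosingCircle(Q[:,:2].astype(np.float32)),np.median(Q[:,2]))
E
```

```text
[ 519.6 -207.9   37.4] [-0.34  1.14  0.92 -0.62  1.95 -2.2 ] 
 [[-0.475 -0.322 -0.819]
 [-0.158  0.947 -0.28 ]
 [ 0.865 -0.003 -0.501]]
pre tool shift mm [  2.5   0.1 -80.9]
grasp tool shift mm [ 2.5  0.1 -0.9]
18271 ((538.1202392578125, -200.99783325195312), 32.980125427246094) 65.32535822258302
```

Call:
{"op": "servo_tool", "data": {
  "commands": [
    [1, [0.017, 0, -0.01], [0, 0, 0]],
    [1, [0.0346, 0, -0.02], [0, 0, 0]],
    [1, [0.0346, 0, -0.02], [0, 0, 0]],
    [1, [0.0346, 0, -0.02], [0, 0, 0]],
    [1, [0, 0, 0], [0, 0, 0]],
    [1, [0, 0, 0], [0, 0, 0]]
  ]
}}

```text
time_s: 19.38
eef_pos: [519.7, -207.0, 177.6]
ee_rot: [-0.491, -0.141, 0.856, -0.082]
force: [-0.3, 0.2, -3.0]
grip_width: 0.705
grip_force: 66.1
```

```bash
cat > rack.py <<'E'
from rig import *
from ik import *
dg=np.deg2rad; ez=np.array([0,0,1.]); Y=-7.3
rx=np.array([np.cos(dg(Y)),np.sin(dg(Y)),0]); ry=np.cross(ez,rx); ro=np.array([539.2,225.4,0])
zp=-np.cos(dg(20))*rx+np.sin(dg(20))*ez; down=-np.sin(dg(20))*rx-np.cos(dg(20))*ez
n=np.array([.865,0,-.501]); n/=np.linalg.norm(n); Ct=np.array([2.2,0,-25.2])
B=np.c_[n,[0,1,0],np.cross(n,[0,1,0])]; Rt=np.c_[zp,ry,np.cross(zp,ry)]@B.T
C=ro+11.3*rx+55.9*ez+0.8*zp      # middle of the slot
def tcp(up): return C-up*down-Rt@Ct
if __name__=="__main__":
    s=sense(); T=pose(s); p=s["eef_pos"]; print(p.round(1),s["grip_width"],s["joints"].round(2))
    v=R.from_matrix(T[:3,:3].T@Rt).as_rotvec(); print("rot units",(v/dg(6)).round(2))
    for up in(0,40,80): t=tcp(up); print(up,"tcp",t.round(1),"shift in present axes",((t-p)@T[:3,:3]).round(1),"in target axes",((t-p)@Rt).round(1),[q.round(2) for q in ik(t,Rt)])
    print("down in target axes",(down@Rt).round(3)); 
    for f in np.linspace(0,1,5): print([q.round(2) for q in ik(p,T[:3,:3]@R.from_rotvec(v*f).as_matrix())])
E
python3 rack.py
```

```text
[ 519.7 -207.   177.6] 0.7048448856359432 [-0.34  0.96  0.89 -0.68  2.11 -2.34]
rot units [ -1.96 -11.42   4.18]
0 tcp [556.2 223.2  31.7] shift in present axes [-212.1  396.   -76.3] in target axes [ 43.7 431.3 140.4] [array([ 0.21,  0.59,  1.65, -0.09,  0.73, -1.17])]
40 tcp [569.8 221.5  69.3] shift in present axes [-185.9  389.9 -105.8] in target axes [ 23.6 431.3 105.8] [array([ 0.2 ,  0.56,  1.58, -0.08,  0.83, -1.19])]
80 tcp [583.3 219.7 106.9] shift in present axes [-159.6  383.8 -135.4] in target axes [  3.6 431.3  71.1] [array([ 0.2 ,  0.54,  1.5 , -0.07,  0.93, -1.21])]
down in target axes [ 0.501 -0.     0.865]
[array([-0.34,  0.94,  0.92, -0.67,  2.1 , -2.33])]
[array([-0.4 ,  0.8 ,  1.03, -0.46,  1.9 , -2.18])]
[array([-0.46,  0.64,  1.2 , -0.28,  1.64, -2.09])]
[array([-0.54,  0.48,  1.4 , -0.11,  1.34, -2.06])]
[array([-0.63,  0.34,  1.62,  0.1 ,  1.03, -2.11])]
```

Call:
{"op": "servo_tool", "data": {
  "commands": [
    [1, [0, 0, 0], [-0.151, -0.878, 0.322]],
    [1, [0, 0, 0], [-0.151, -0.878, 0.322]],
    [1, [0, 0, 0], [-0.151, -0.878, 0.322]],
    [1, [0, 0, 0], [-0.151, -0.878, 0.322]],
    [1, [0, 0, 0], [-0.151, -0.878, 0.322]],
    [1, [0, 0, 0], [-0.151, -0.878, 0.322]],
    [1, [0, 0, 0], [-0.151, -0.878, 0.322]],
    [1, [0, 0, 0], [-0.151, -0.878, 0.322]],
    [1, [0, 0, 0], [-0.151, -0.878, 0.322]],
    [1, [0, 0, 0], [-0.151, -0.878, 0.322]]
  ]
}}

```text
time_s: 20.22
eef_pos: [518.7, -206.6, 174.4]
ee_rot: [-0.053, 0.017, 0.998, -0.023]
force: [-0.2, 0.5, -2.2]
grip_width: 0.709
grip_force: 66.0
```

Call:
{"op": "servo_tool", "data": {
  "commands": [
    [1, [0, 0, 0], [-0.151, -0.878, 0.322]],
    [1, [0, 0, 0], [-0.151, -0.878, 0.322]],
    [1, [0, 0, 0], [-0.151, -0.878, 0.322]],
    [1, [0, 0.039, 0], [0, 0, 0]],
    [1, [0, 0.039, 0], [0, 0, 0]],
    [1, [0, 0.039, 0], [0, 0, 0]],
    [1, [0, 0.039, 0], [0, 0, 0]],
    [1, [0, 0.039, 0], [0, 0, 0]],
    [1, [0, 0.039, 0], [0, 0, 0]],
    [1, [0, 0.039, 0], [0, 0, 0]]
  ]
}}

```text
time_s: 21.05
eef_pos: [553.2, 65.9, 174.1]
ee_rot: [0.083, 0.064, 0.994, -0.005]
force: [0.7, -0.6, -3.2]
grip_width: 0.713
grip_force: 66.0
```

Call:
{"op": "servo_tool", "data": {
  "commands": [
    [1, [0, 0.039, 0], [0, 0, 0]],
    [1, [0, 0.039, 0], [0, 0, 0]],
    [1, [0, 0.039, 0], [0, 0, 0]],
    [1, [0, 0.035, 0], [0, 0, 0]],
    [1, [0, 0, 0], [0, 0, 0]],
    [1, [0, 0, 0], [0, 0, 0]]
  ]
}}

```text
time_s: 21.55
eef_pos: [572.5, 216.1, 173.6]
ee_rot: [0.083, 0.063, 0.995, -0.006]
force: [0.3, -0.5, -2.1]
grip_width: 0.707
grip_force: 66.1
```

```bash
python3 rack.py; python3 - <<'E'
from rig import *
import pickle,cv2
s=sense(); c=capture("wrist"); pickle.dump((s,c),open("w17.pkl","wb")); cv2.imwrite("pics/w17.png",c["pixels"][:,:,::-1])
E
```

```text
[572.5 216.1 173.6] 0.7072730228665506 [ 0.19  0.47  1.43 -0.06  1.08 -1.23]
rot units [-0.01 -0.09  0.02]
0 tcp [556.2 223.2  31.7] shift in present axes [ 40.3   5.2 137. ] in target axes [ 41.6   5.  136.6] [array([ 0.21,  0.59,  1.65, -0.09,  0.73, -1.17])]
40 tcp [569.8 221.5  69.3] shift in present axes [ 20.6   5.1 102.2] in target axes [ 21.6   5.  102. ] [array([ 0.2 ,  0.56,  1.58, -0.08,  0.83, -1.19])]
80 tcp [583.3 219.7 106.9] shift in present axes [ 0.9  5.1 67.4] in target axes [ 1.5  5.  67.4] [array([ 0.2 ,  0.54,  1.5 , -0.07,  0.93, -1.21])]
down in target axes [ 0.501 -0.     0.865]
[array([ 0.19,  0.47,  1.44, -0.06,  1.08, -1.23])]
[array([ 0.19,  0.46,  1.44, -0.06,  1.08, -1.23])]
[array([ 0.19,  0.46,  1.44, -0.06,  1.07, -1.23])]
[array([ 0.19,  0.46,  1.45, -0.06,  1.07, -1.23])]
[array([ 0.19,  0.46,  1.45, -0.06,  1.07, -1.22])]
```

Call:
{"op": "servo_tool", "data": {
  "commands": [
    [1, [0.004, 0.005, 0.028], [0, -0.09, 0]],
    [1, [0.004, 0, 0.028], [0, 0, 0]],
    [1, [0.003, 0, 0.028], [0, 0, 0]],
    [1, [0, 0, 0], [0, 0, 0]],
    [1, [0, 0, 0], [0, 0, 0]]
  ]
}}

```text
time_s: 22.02
eef_pos: [577.5, 217.7, 90.4]
ee_rot: [0.088, 0.065, 0.994, -0.006]
force: [0.4, 0.9, -0.8]
grip_width: 0.703
grip_force: 66.5
```

```bash
python3 rack.py | head -4; cat > pk.py <<'E'
from rack import *
import pickle
s=sense(); c=capture("wrist"); pickle.dump((s,c),open("w18.pkl","wb")); cv2.imwrite("pics/w18.png",c["pixels"][:,:,::-1])
T=pose(s); P=cloud(c,np.ones((400,640),bool),s); L_=(P-T[:3,3])@T[:3,:3]
Cb=Ct+12*n; d=L_-Cb; h=d@n; rad=np.linalg.norm(d-np.outer(h,n),axis=1)
Q=L_[(np.abs(h)<7)&(rad<29)&(rad>13)]; m=Q.mean(0); u,S,vt=np.linalg.svd(Q-m,full_matrices=False); nn=vt[2]*np.sign(vt[2]@n); 
k=np.abs((Q-m)@nn)<1.5; Q=Q[k]; m=Q.mean(0); vt=np.linalg.svd(Q-m,full_matrices=False)[2]; nn=vt[2]*np.sign(vt[2]@n)
print(len(Q),"normal tool",nn.round(3),"expected",n.round(3),"angle",np.degrees(np.arccos(nn@n)).round(1),"height",((m-Cb)@nn).round(1))
e1=np.cross([0,1,0],nn); e1/=np.linalg.norm(e1); e2=np.cross(nn,e1)
A=L_[(np.abs((L_-m)@nn)<2.5)&(np.linalg.norm(L_-Cb,axis=1)<38)]; uv=np.c_[(A-Cb)@e1,(A-Cb)@e2].astype(np.float32); print("circle rel expected (e1,e2)",cv2.minEnclosingCircle(uv),"e1",e1.round(2),"ext",uv.min(0),uv.max(0))
print("world normal",(T[:3,:3]@nn).round(3),"want",zp.round(3))
# rack far tines in rack frame
D=(P-ro); x=D@rx; y=D@ry; z=D[:,2]
for z0 in range(52,80,4):
    j=(np.abs(np.abs(y)-12)<6)&(z>=z0)&(z<z0+4)&(x>10)&(x<45)
    for sg in(-1,1):
        q=j&(y*sg>0)
        if q.sum()>3: print("tine z",z0,q.sum(),np.median(x[q]).round(1),np.median(y[q]).round(1))
E
python3 pk.py
```

```text
[577.5 217.7  90.4] 0.7033107204099208 [ 0.19  0.57  1.51 -0.07  0.9  -1.2 ]
rot units [-0.02  0.01 -0.03]
0 tcp [556.2 223.2  31.7] shift in present axes [31.8  2.8 53.9] in target axes [31.8  2.8 53.9] [array([ 0.21,  0.59,  1.65, -0.09,  0.73, -1.17])]
40 tcp [569.8 221.5  69.3] shift in present axes [11.8  2.8 19.3] in target axes [11.7  2.8 19.3] [array([ 0.2 ,  0.56,  1.58, -0.08,  0.83, -1.19])]
9904 normal tool [ 0.867 -0.004 -0.499] expected [ 0.865  0.    -0.501] angle 0.3 height 0.6
circle rel expected (e1,e2) ((4.92620849609375, 0.9194374084472656), 36.795494079589844) e1 [-0.5   0.   -0.87] ext [-30.310333 -35.74824 ] [32.251873 37.606926]
world normal [-0.933  0.118  0.339] want [-0.932  0.119  0.342]
tine z 52 50 23.5 -11.5
tine z 52 41 23.6 12.5
tine z 56 51 25.1 -11.3
tine z 56 51 25.1 11.9
tine z 60 53 26.6 -11.3
tine z 60 46 26.3 12.2
tine z 64 24 27.3 -11.6
tine z 64 48 27.8 12.8
```

View pics/w18.png

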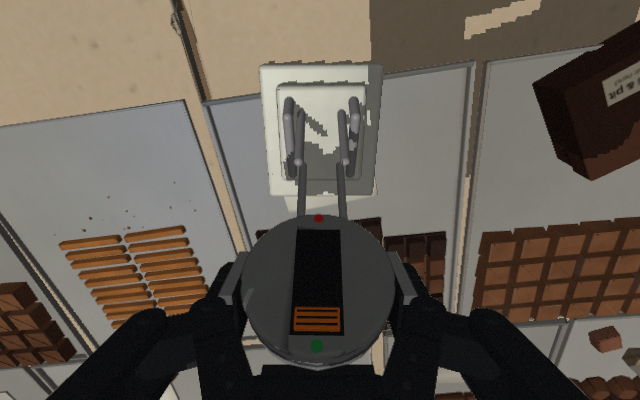

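The picture shows the puck above the rack with the tine tips at (303,165) and (340,165) in line with it. The orange switch is at the green end, so it is on. Inserting now.

Call:
{"op": "servo_tool", "data": {
  "commands": [
    [1, [0.006, 0.003, 0.01], [0, 0, 0]],
    [1, [0.006, 0, 0.0095], [0, 0, 0]],
    [1, [0, 0, 0], [0, 0, 0]],
    [1, [0.005, 0, 0.0087], [0, 0, 0]],
    [1, [0, 0, 0], [0, 0, 0]]
  ]
}}

```text
time_s: 22.48
eef_pos: [566.5, 223.2, 60.5]
ee_rot: [0.089, 0.064, 0.994, -0.006]
force: [-0.6, -0.1, -3.3]
grip_width: 0.711
grip_force: 66.4
```

```bash
python3 rack.py | head -3
```

```text
[566.5 223.2  60.5] 0.7109437256379003 [ 0.21  0.6   1.56 -0.08  0.82 -1.18]
rot units [-0.    0.03 -0.01]
0 tcp [556.2 223.2  31.7] shift in present axes [15.2 -1.3 26.4] in target axes [15.1 -1.3 26.5] [array([ 0.21,  0.59,  1.65, -0.09,  0.73, -1.17])]
```

Call:
{"op": "servo_tool", "data": {
  "commands": [
    [1, [0.005, -0.0008, 0.0087], [0, 0, 0]],
    [1, [0.005, 0, 0.0087], [0, 0, 0]],
    [1, [0.0025, 0, 0.0043], [0, 0, 0]],
    [1, [0, 0, 0], [0, 0, 0]],
    [1, [0, 0, 0], [0, 0, 0]]
  ]
}}

```text
time_s: 22.9
eef_pos: [558.3, 223.7, 36.7]
ee_rot: [0.089, 0.064, 0.994, -0.006]
force: [0.0, -0.1, -1.1]
grip_width: 0.706
grip_force: 66.5
```

```bash
python3 rack.py | head -3
```

```text
[558.3 223.7  36.7] 0.7061671890733848 [ 0.21  0.62  1.59 -0.09  0.76 -1.17]
rot units [-0.    0.03 -0.01]
0 tcp [556.2 223.2  31.7] shift in present axes [ 2.9 -0.7  4.6] in target axes [ 2.9 -0.7  4.6] [array([ 0.21,  0.59,  1.65, -0.09,  0.73, -1.17])]
```

Call:
{"op": "servo_tool", "data": {
  "commands": [
    [1, [0.0015, 0, 0.0025], [0, 0, 0]],
    [1, [0.0008, 0, 0.0014], [0, 0, 0]],
    [1, [0, 0, 0], [0, 0, 0]],
    [1, [0, 0, 0], [0, 0, 0]]
  ]
}}

```text
time_s: 23.23
eef_pos: [557.0, 223.9, 32.9]
ee_rot: [0.09, 0.064, 0.994, -0.006]
force: [-0.1, 0.3, -1.9]
grip_width: 0.706
grip_force: 66.5
```

Call:
{"op": "servo_tool", "data": {
  "commands": [
    [1, [0.0008, 0, 0.0014], [0, 0, 0]],
    [1, [0.0005, 0, 0.0009], [0, 0, 0]],
    [1, [0, 0, 0], [0, 0, 0]]
  ]
}}

```text
time_s: 23.48
eef_pos: [557.4, 223.9, 32.3]
ee_rot: [0.092, 0.064, 0.994, -0.006]
force: [-1.8, -1.9, 12.4]
grip_width: 0.706
grip_force: 67.9
```

Call:
{"op": "servo_tool", "data": {
  "commands": [
    [-1, [0, 0, 0], [0, 0, 0]],
    [-1, [0, 0, 0], [0, 0, 0]],
    [-1, [0, 0, 0], [0, 0, 0]],
    [-1, [0, 0, 0], [0, 0, 0]],
    [-1, [0, 0, 0], [0, 0, 0]],
    [-1, [0, 0, -0.02], [0, 0, 0]],
    [-1, [0, 0, -0.03], [0, 0, 0]],
    [-1, [0, 0, -0.03], [0, 0, 0]],
    [-1, [0, 0, -0.03], [0, 0, 0]],
    [-1, [0, 0, 0], [0, 0, 0]]
  ]
}}

```text
time_s: 24.32
eef_pos: [538.1, 227.4, 144.4]
ee_rot: [0.094, 0.064, 0.994, -0.004]
force: [1.4, 0.0, 0.8]
grip_width: 1.002
grip_force: 0.0
```

```bash
python3 - <<'E'
from rack import *
s=sense(); c=capture("wrist"); cv2.imwrite("pics/w19.png",c["pixels"][:,:,::-1])
print(s["force"].round(1),s["grip_width"],s["eef_pos"].round(1))
P=cloud(c,np.ones((400,640),bool),s); B=ro+60*ez; d=P-B; h=d@zp; rad=np.linalg.norm(d-np.outer(h,zp),axis=1)
Q=P[(np.abs(h)<12)&(rad<29)&(rad>14)]; m=Q.mean(0)
for _ in range(3):
    vt=np.linalg.svd(Q-m,full_matrices=False)[2]; nn=vt[2]*np.sign(vt[2]@zp); Q=Q[np.abs((Q-m)@nn)<2]; m=Q.mean(0)
e1=-down; A=P[(np.abs((P-m)@nn)<2)&(np.linalg.norm(P-B,axis=1)<40)]
print(len(Q),nn.round(3),zp.round(3),"height over home",((m-B)@zp).round(1),"extents up",np.percentile((A-B)@e1,[.5,99.5]).round(1),"y",np.percentile((A-B)@ry,[.5,99.5]).round(1))
E
```

```text
[1.4 0.  0.8] 1.0017859954482735 [538.1 227.4 144.4]
2126 [-0.93   0.113  0.349] [-0.932  0.119  0.342] height over home 0.2 extents up [-38.4  32.4] y [-29.3  30.1]
```

Call:
{"op": "servo_tool", "data": {
  "commands": [
    [-1, [0, 0, -0.03], [0, 0, 0]],
    [-1, [0, 0, 0], [0, 0, 0]],
    [-1, [0, 0, 0], [0, 0, 0]],
    [-1, [0, 0, 0], [0, 0, 0]],
    [-1, [0, 0, 0], [0, 0, 0]],
    [-1, [0, 0, 0], [0, 0, 0]]
  ]
}}

```text
time_s: 24.87
eef_pos: [530.9, 227.0, 166.7]
ee_rot: [0.089, 0.064, 0.994, -0.006]
force: [-0.8, 1.6, -0.2]
grip_width: 1.002
grip_force: 0.0
```

```bash
python3 -c "
from rig import *
print(finish_job())"
```

```text
the job is handed in; nothing more can be done
None
```

The job is handed in at about 25 s: the light was set in the nest, switched on there, and now stands released in the rack, lens facing away and measured within about 2 mm of home; no verdict came back.

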